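Wedge a hanging inspection door and dress its weld seam

TASK

Drive the wooden wedge, tip first, along the bench under the free end of the small steel door, straight towards its hinge until it jams, and let go, so that the door stays where it now hangs. Then take the abrasive hand block, lay it flat on the door's top rail and rub the whole discoloured weld seam from the hinge end to the free end in an unbroken stroke without lifting, pressing steadily so that the foam stays about half squeezed and is never crushed flat. Put the block back in its tray, foam down; leave the wedge jammed, and leave the welded brackets and the spray can alone.

Things in the scene. Friction and masses are not known exactly. Their poses are not given: they have to be found in the camera images.
- door: Small stainless inspection door of 25 mm square tube, hung on a dark post bolted to the bench; it swings freely about its upright hinge axis and cannot rise or sink. Origin on the hinge axis at bench height; x runs level along the door to its free end, y across, z up. Leaf: x 12 to 212 mm, y -12.5 to 12.5, z 20 to 180 (20 mm gap below). The post stands behind the axis (x < -12 mm), 175 mm high.
- seam_start (a point): Hinge end of the weld seam on the flat top of the door's top rail, 40 mm from the hinge axis, 180 mm above the bench; same axes as the door. The seam is a 150 mm long, 14 mm wide straw, blue and bronze stripe along the middle of the 25 mm wide rail, flush with it.
- seam_end (a point): Free end of the weld seam, 190 mm from the hinge axis, on top of the rail (180 mm above the bench).
- door_toe (a point): Middle of the bottom corner of the door's free end, 212 mm from the hinge axis, 20 mm above the bench: the wedge goes under here.
- wedge: Loose hardwood wedge, flat on the bench: 166 mm long, 32 wide, 33 high at the red-painted thick end, falling evenly to 12 at the tip; 0.1 kg. Origin mid-underside; x runs from the thick end (-83 mm) to the tip (+83). It meets the door's 20 mm gap some 63 mm in from its tip and jams by friction over the next few mm: pushed in with about 15 N, it stays tight when let go.
- wedge_tip (a point): Middle of the wedge's tip edge, on its underside.
- block: Loose abrasive hand block, 0.2 kg: pale wooden grip bar 60 (x) x 26 (y) mm, on a grey plate 70 x 40 mm, on black foam with a brown abrasive face 70 x 40 mm. Origin mid-face with the foam not squeezed; plate z = 24 to 32 mm, grip z = 32 to 66 mm. Foam yields 1 mm per newton and is flat after 12 mm; half squeezed is 6 mm, about 6 N. Its own weight squeezes it 2 mm in the tray.
- block_face (a point): Middle of the abrasive face on the underside of the block; it moves up towards the grip as the foam is squeezed.
- tray: Blue sheet-metal tray fixed to the bench, 170 mm (x) by 120 mm (y) outside, walls 3 mm thick and 14 mm high, floor 3 mm above the bench. Origin at the middle of its underside. The block starts in it and belongs in it.
- bracket_a: Welded bracket standing upright (bystander): a 52 mm tube with two straps carrying two discs, the wider 82 mm across, 131 mm high. Origin at the middle of its underside.
- bracket_b: A second welded bracket like the first (bystander).
- spray: Plain white spray can (bystander), 54 mm across, 170 mm high. Origin at the middle of its underside.
Mind the look-alikes: they are no part of the job. Several things look just like the tray: the one meant starts nearest to the robot's base.

How it is judged:
By the outcome, as a careful person would: the job done as asked, in the order asked, and still so for the second after the job is handed in, with the robot touching nothing.
It also fails if it takes over 70 s, if anything falls off the work surface, if the arm or the gripper's body presses on something with over 40 N, if the wrist force passes 120 N, or if a joint passes its speed limit or range.

ROBOT

A 6-joint arm with a two-finger parallel gripper is mounted at the origin on the work surface. World frame = base frame: x ahead of the robot, y to its left, z up, the work surface at z = 0. Lengths are in mm, angles in rad, forces in N, time in s.
With the tool pointing down it reaches from about 300 to 850 mm from the base axis. Payload 5.4 kg.
Tool frame: the origin (TCP) lies at the very end of the fingers, on their centre line; the grasp point (between the pads) lies 19 mm behind it; y points along the fingers, z is the direction in which the jaws open and shut, and the axes are right-handed (so a half turn about y gives the same grasp; the last joint's range is limited). The gripper opens to 85 mm and grips with 20 to 120 N. Pads are 22 mm wide; open, the fingers measure 114 mm over their backs; the gripper's body (76 mm by 85 mm) begins 54 mm behind the grasp point. The pads swing forward as they close: fully open they stand 13 mm farther back than shut.
Start: joints at [-1.495, 0.158, 1.597, -0, 1.386, -0.21], TCP at [162.083, -551.666, 206.799] pointing down, gripper open.
Joint ranges: [-2.91, 2.91], [-0.94, 2.29], [0.18, 2.7], [-1.29, 4.43], [0.17, 2.64], [-3, 3]. Speed limits (rad/s): [2.57, 2.57, 3.14, 3.14, 3.14, 3.14].

INTERFACE

Orientations are given as a 3x3 rotation matrix whose columns are the frame's x, y, z axes.
In Python, from station import telemetry, viewer, ctrl gives the robot as it stands.
- The arm moves only by the shell command python3 -m creep 'ROWS' [FORCE]. ROWS is JSON, a list that holds one entry, the list of rows, each a list of 5 numbers: the shift along the tool's x, y, z in m, then the turn about the tool's y in rad, then the opening in per cent of the stroke, from 0 (shut) to 100 (fully open). In form: [[[tx, ty, tz, spin, claw], ...]]. A call has 1 to 20 rows; each row is the pose to reach, as a shift and turn from the pose commanded when the call began, along the tool's axes at that moment; what a row does not reach only later rows make up. A row lasts 1/10 s, in which the tool goes at most 50 mm and 8.59 degrees, less where a joint would pass 70% of its speed; a pose out of reach is approached as far as the arm can. A call with a gripper value outside its range is refused whole. The fingers move at their own pace and stop on an object; FORCE is the grip in N (left out, the last holds). Time passes only in rows, so rows that repeat a pose let the fingers close. It gives the time, the measured TCP pose, the force and the opening at its end, in the units of the state.
- telemetry.get_state(): the state, without advancing time (a new reading comes with each control period).
- viewer.grab_frame(name): name is "side" or "top" or "wrist"; returns the picture (384x512x3 uint8, red, green, blue); there is no depth.
- viewer.camera_params(name): a dict with "K" (3x3 intrinsics, pixels), "world_from_camera" (4x4, takes a point from camera to world coordinates). Camera axes: x right, y up, looking along -z (the intrinsics and any distortion apply to the point x, -y, -z); pixel columns grow to the right and rows downward; lengths in mm; the calibration is good to about 2 mm. The wrist camera is an equidistant fisheye: a pixel r from the principal point sees the ray r / f radians off the axis. A picture is of the moment at which its call begins: read the wrist's pose just before it. camera_params takes no time and is no camera call; for the wrist camera it gives the pose at the moment of the call.
- ctrl.sign_off(): hands the job in, once; it reports no verdict.
Trained networks look in the newest picture that a camera, given by its name, has taken for a name from the list of things; names that differ only in an ending like _2 or _b are one class to them, and where a whole thing is asked for, a point or a joint stands for the part that bears it (a point fixed in the world has none). Each returns a list of dicts, best first, with "conf" (0 to 1); they miss things now and then, are a little off and sometimes report something else, mostly with a low value. They report only what shows in the picture. A call takes as long as a camera call. They do not tell look-alikes from the thing itself.
- viewer.spot_in(target, camera): "bbox" ([left, top, right, bottom] in pixels, round what is visible of it).
- viewer.outline_of(target, camera): "region" (384x512 bool, what is visible of it) and "bbox" ([left, top, right, bottom] in pixels, round what is visible of it).
- viewer.spot_point(target, camera): "location" ([column, row] in pixels: a listed point, or the origin of a listed thing).
The state is a dict: "time": time; "qpos": joint angles; "qvel": joint speeds; "joint_efforts": joint torques, N m; "tool_pos": TCP position; "orientation": TCP orientation; "wrist_force": force on the tool from outside, world axes, zero at the start; "torque": the same for the moment, N m; "finger_gap": opening from 0.0 (shut) to 1.0 (fully open).
Only numpy, scipy, OpenCV 4.12 (cv2) and the standard library are available. Lean on these libraries where they do the work, as an engineer would, in place of code of your own. Each camera call takes 0.05 s, during which the arm holds its last target.

## Working session

There is one attempt and no reset: what is moved stays moved. The work goes in short steps, Python scripts to look and compute and a shell command to move; the robot and the scene stay as the last step left them, time stands still between calls to the robot, and variables do not carry over. Pictures are saved under pics/ and viewed, and the job is handed in when it is done.

```bash
ls; mkdir -p pics; python3 - <<'E'
from station import telemetry, viewer, ctrl
import cv2
s=telemetry.get_state(); print(s)
for n in ("side","top","wrist"):
    p=viewer.camera_params(n); print(n,p)
    im=viewer.grab_frame(n); cv2.imwrite(f"pics/{n}0.png",im[:,:,::-1])
E
```

```text
pics
{'time': 0.0, 'qpos': array([-1.49509360e+00,  1.59063514e-01,  1.59825149e+00, -9.80502687e-06,
        1.38620867e+00, -2.10117522e-01]), 'qvel': array([-1.88816463e-03, -1.18415138e-03,  2.83474745e-04, -2.49274065e-03,
        6.94023676e-05, -2.01632901e-03]), 'joint_efforts': array([ 1.25772681e-04, -3.96002054e+01, -3.31432271e+01, -2.31461972e-04,
        8.54203245e-03,  6.63661467e-06]), 'tool_pos': array([ 162.03413632, -551.01142141,  205.79918524]), 'orientation': array([[-9.59430231e-01, -1.55654490e-04,  2.81946107e-01],
       [-2.81945876e-01,  1.92475704e-03, -9.59428381e-01],
       [-3.93338419e-04, -9.99998136e-01, -1.89055624e-03]]), 'wrist_force': array([ 0.494058  ,  0.00655654, -0.00550929]), 'torque': array([-0.00600008, -0.03750914, -0.01323086]), 'finger_gap': 0.9983368711592858}
side {'K': array([[416.12059801,   0.        , 256.98092943],
       [  0.        , 416.12059801, 187.80800714],
       [  0.        ,   0.        ,   1.        ]]), 'world_from_camera': array([[-9.30387409e-01,  2.82238355e-01, -2.33924731e-01,
         2.88799561e+02],
    
[... 610 characters left out ...]
      [ 5.19566438e-03,  4.49290800e-02,  9.98976668e-01,
         1.40996292e+03],
       [ 0.00000000e+00,  0.00000000e+00,  0.00000000e+00,
         1.00000000e+00]])}
wrist {'K': array([[297.31863964,   0.        , 256.12879498],
       [  0.        , 297.31863964, 189.75864993],
       [  0.        ,   0.        ,   1.        ]]), 'world_from_camera': array([[ 2.81085335e-01,  9.20446600e-01,  2.71604661e-01,
         2.30575467e+02],
       [-9.59681405e-01,  2.70071720e-01,  7.79286064e-02,
        -5.31911277e+02],
       [-1.62361713e-03, -2.82558531e-01,  9.59248685e-01,
         3.71831980e+02],
       [ 0.00000000e+00,  0.00000000e+00,  0.00000000e+00,
         1.00000000e+00]])}
```

View pics/top0.png

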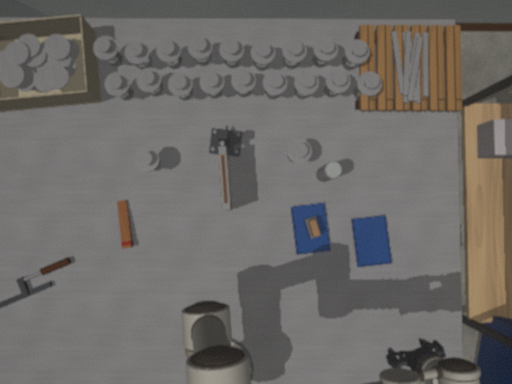

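View pics/side0.png

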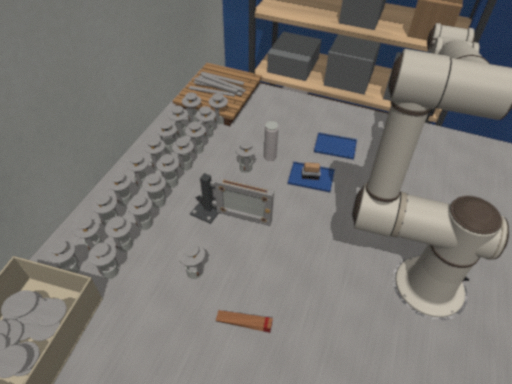

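View pics/wrist0.png

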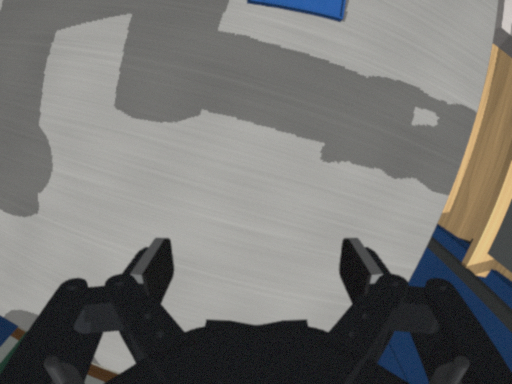

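```bash
cat > h.py <<'E'
import numpy as np, cv2
from station import telemetry, viewer, ctrl
def project(P,n,p=None):
    p=p or viewer.camera_params(n); T=np.linalg.inv(p["world_from_camera"]); K=p["K"]
    c=T[:3,:3]@np.array(P,float)+T[:3,3]; v=np.array([c[0],-c[1],-c[2]])
    if n=="wrist":
        r=np.hypot(v[0],v[1]); th=np.arctan2(r,v[2]); k=th/max(r,1e-9)
        return np.array([K[0,2]+K[0,0]*k*v[0],K[1,2]+K[1,1]*k*v[1]])
    return np.array([K[0,2]+K[0,0]*v[0]/v[2],K[1,2]+K[1,1]*v[1]/v[2]])
def ray(px,n,p=None):
    p=p or viewer.camera_params(n); W=p["world_from_camera"]; K=p["K"]
    a=(px[0]-K[0,2])/K[0,0]; b=(px[1]-K[1,2])/K[1,1]
    if n=="wrist":
        t=np.hypot(a,b); s=np.sin(t)/max(t,1e-9); v=np.array([a*s,b*s,np.cos(t)])
    else: v=np.array([a,b,1.])
    d=W[:3,:3]@np.array([v[0],-v[1],-v[2]]); return W[:3,3],d/np.linalg.norm(d)
def at_z(px,n,z,p=None):
    o,d=ray(px,n,p); return o+d*(z-o[2])/d[2]
def tri(obs):
    A=np.zeros((3,3));b=np.zeros(3)
    for o,d in obs:
        M=np.eye(3)-np.outer(d,d);A+=M;b+=M@o
    return np.linalg.solve(A,b)
def save(im,name,box=None,k=1):
    if box: im=im[box[1]:box[3],box[0]:box[2]]
    im=cv2.resize(im,None,fx=k,fy=k,interpolation=cv2.INTER_CUBIC) if k!=1 else im
    cv2.imwrite("pics/"+name,im[:,:,::-1])
E
python3 - <<'E'
from h import *
np.set_printoptions(precision=1,suppress=True)
Z={"door":0,"seam_start":180,"seam_end":180,"door_toe":20,"wedge":0,"wedge_tip":0,"block":5,"tray":0,"bracket_a":0,"spray":0}
ims={}
for n in("top","side"):
    im=viewer.grab_frame(n)
    save(im,n+"_c.png",(90,110,410,280) if n=="top" else (170,100,370,340),2.4)
    for t in Z:
        r=viewer.spot_point(t,n)
        print(n,t,[(np.array(x["location"]),round(x["conf"],2),at_z(x["location"],n,Z[t])[:2]) for x in r[:4]])
E
```

```text
top door [(array([222.2, 150.9]), 0.79, array([765.2,  -5.4])), (array([122. , 201.4]), 0.73, array([584.8, 348.3]))]
top seam_start [(array([220.7, 154.3]), 0.58, array([727.7, -11.8])), (array([124.5, 224.6]), 0.19, array([509.5, 283.4]))]
top seam_end [(array([221.3, 203.2]), 0.77, array([575.8, -14.3])), (array([157.5, 163.3]), 0.68, array([699.3, 184.1]))]
top door_toe [(array([226.2, 206.8]), 0.77, array([565.9, -21.4]))]
top wedge [(array([126.2, 225.7]), 0.69, array([499. , 332.2]))]
top wedge_tip [(array([224.8, 209.7]), 0.6, array([555.8, -15.5]))]
top block [(array([308.4, 227.2]), 0.76, array([ 494.5, -310.6]))]
top tray [(array([310.4, 229.5]), 0.87, array([ 486.2, -318.4])), (array([370.5, 240.4]), 0.74, array([ 448. , -530.8]))]
top bracket_a [(array([159.9, 161.3]), 0.77, array([727.5, 216. ])), (array([291.3, 152.5]), 0.57, array([ 759.9, -251.8])), (array([310.9, 229.7]), 0.36, array([ 485.5, -320.1]))]
top spray [(array([322.2, 176.2]), 0.72, array([ 675.3, -361.5]))]
side door [(array([215.8, 212.2]), 0.89, array([760.2, -14.1]))]
side seam_start [(array([225.3, 178.5]), 0.74, array([721.4, -29.5]))]
side seam_end [(array([264.2, 188. ]), 0.9, array([585.9, -39. ])), (array([223.7, 178.6]), 0.4, array([726.1, -27. ]))]
side door_toe [(array([273.9, 224.2]), 0.96, array([540.1, -28.4]))]
side wedge [(array([244.1, 322.6]), 0.77, array([501.6, 336.3]))]
side wedge_tip [(array([213.4, 315.7]), 0.64, array([595.8, 350.8]))]
side block [(array([312.6, 175.8]), 0.7, array([ 483. , -323.2]))]
side tray [(array([307.9, 175.7]), 0.98, array([ 501.3, -321.5])), (array([334. , 143.9]), 0.77, array([ 452.3, -546.4])), (array([213.4, 213. ]), 0.25, array([766.7,  -7.4]))]
side bracket_a [(array([194.7, 273.1]), 0.8, array([715.1, 241.4])), (array([247.4, 166.8]), 0.74, array([ 742.8, -275.7]))]
side spray [(array([271.6, 157. ]), 0.81, array([ 672. , -367.2]))]
```

View pics/top_c.png

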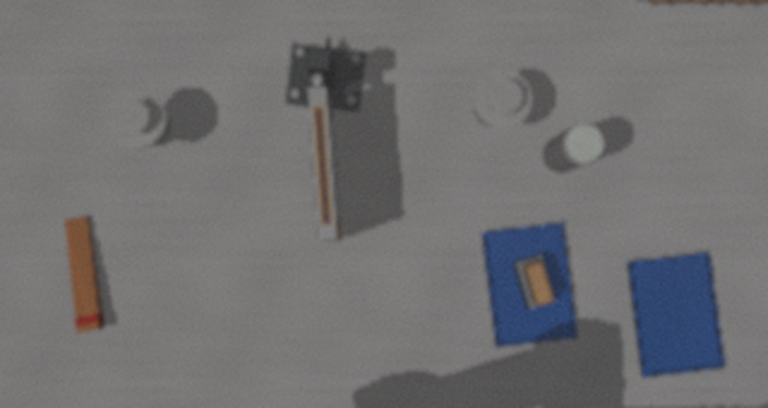

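View pics/side_c.png

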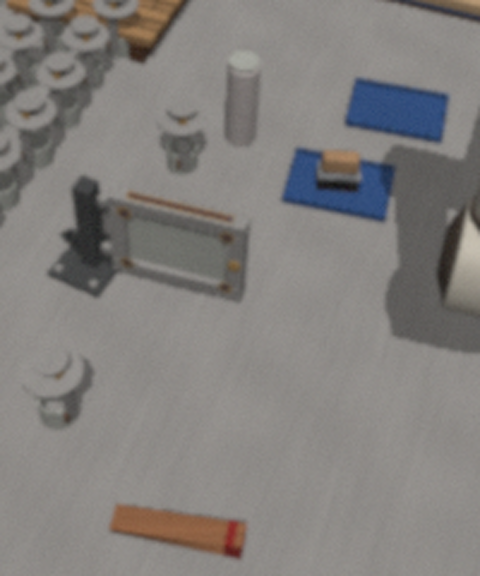

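```bash
python3 - <<'E'
from h import *
np.set_printoptions(precision=2,suppress=True)
for n,boxd in (("top",(212,140,236,215)),("side",(215,170,285,205))):
    im=viewer.grab_frame(n)
    hsv=cv2.cvtColor(im,cv2.COLOR_RGB2HSV)
    m=((hsv[...,0]<25)|(hsv[...,0]>172))&(hsv[...,1]>85)
    def pca(mask):
        ys,xs=np.nonzero(mask); P=np.c_[xs,ys].astype(float); c=P.mean(0); u=np.linalg.svd(P-c,full_matrices=0)[2][0]
        t=(P-c)@u; return len(P),c,c+u*(t.min()-.0),c+u*t.max()
    mm=np.zeros_like(m); x0,y0,x1,y1=boxd; mm[y0:y1,x0:x1]=m[y0:y1,x0:x1]
    k,c,a,b=pca(mm); A,B=at_z(a,n,180),at_z(b,n,180); print(n,"seam",k,a,b,A[:2],B[:2],np.linalg.norm(A-B),np.degrees(np.arctan2(*(B-A)[1::-1])))
    x0,y0,x1,y1=(105,190,145,255) if n=="top" else (205,300,285,345)
    mm[:]=0; mm[y0:y1,x0:x1]=m[y0:y1,x0:x1]
    k,c,a,b=pca(mm); print(n,"wedge",k,c,at_z(c,n,12)[:2],at_z(a,n,22)[:2],at_z(b,n,22)[:2])
    for t in("wedge","block","door"):
        for r in viewer.outline_of(t,n)[:2]: print(t,r["conf"],r["bbox"],r["region"].sum())
E
```

```text
top seam 33 [222.01 155.  ] [225.16 195.99] [725.52 -15.86] [598.09 -26.12] 127.84350733705905 -175.39601307426165
top wedge 463 [124.35 224.32] [504.3  335.17] [586.73 343.18] [426.69 321.6 ]
wedge 0.72 [117.0, 202.9, 134.1, 245.0] 542
block 0.73 [303.3, 214.3, 325.6, 241.8] 276
door 0.95 [214.8, 144.2, 235.2, 210.2] 630
side seam 10 [220.25 184.01] [256.08 187.05] [726.4   -0.31] [612.06 -32.77] 118.85840886193134 -164.1493378906983
side wedge 693 [245.32 320.22] [498.93 333.08] [582.46 354.37] [422.57 322.35]
wedge 0.7 [213.7, 310.9, 271.0, 333.4] 711
block 0.54 [299.7, 162.0, 318.0, 180.0] 275
door 0.66 [211.2, 178.1, 275.0, 220.2] 2022
door 0.32 [296.6, 159.3, 316.1, 178.1] 299
```

```bash
python3 -m creep '[[[-0.1,-0.093,-0.07,-0.7,100],[-0.2,-0.093,-0.14,-1.4,100],[-0.3,-0.093,-0.21,-2.0,100],[-0.418,-0.093,-0.295,-2.5,100],[-0.418,-0.093,-0.295,-2.93,100],[-0.418,-0.093,-0.295,-2.93,100],[-0.418,-0.093,-0.295,-2.93,100],[-0.418,-0.093,-0.295,-2.93,100],[-0.418,-0.093,-0.295,-2.93,100],[-0.418,-0.093,-0.295,-2.93,100],[-0.418,-0.093,-0.295,-2.93,100],[-0.418,-0.093,-0.295,-2.93,100],[-0.418,-0.093,-0.295,-2.93,100],[-0.418,-0.093,-0.295,-2.93,100],[-0.418,-0.093,-0.295,-2.93,100],[-0.418,-0.093,-0.295,-2.93,100],[-0.418,-0.093,-0.295,-2.93,100],[-0.418,-0.093,-0.295,-2.93,100],[-0.418,-0.093,-0.295,-2.93,100],[-0.418,-0.093,-0.295,-2.93,100]]]'
cat >> h.py <<'E'
def goto(x,y,z,yaw):
    """row values (m, rad) from the present pose to world x,y,z(mm), tool-x yaw (deg)"""
    s=telemetry.get_state(); R=s["orientation"]; d=R.T@(np.array([x,y,z])-s["tool_pos"])
    y0=np.degrees(np.arctan2(R[1,0],R[0,0])); dy=(yaw-y0+180)%360-180
    print("from",np.round(s["tool_pos"],1),"yaw",round(y0,2),"row",np.round(d/1000,4),"spin",round(-np.radians(dy),4))
E
python3 - <<'E'
from h import *
s=telemetry.get_state(); print(s["qpos"],s["wrist_force"],s["tool_pos"],s["time"])
p=viewer.camera_params("wrist");np.save("w1.npy",p["world_from_camera"])
im=viewer.grab_frame("wrist"); save(im,"w1.png",None,1.5)
Z={"seam_start":180,"seam_end":180,"door_toe":20,"block":5,"tray":0}
for t in Z:
  for x in viewer.spot_point(t,"wrist")[:3]: print(t,x["location"],x["conf"],at_z(x["location"],"wrist",Z[t],p)[:2])
E
```

```text
time: 3.65
tool_pos: [480.0, -150.8, 299.8]
orientation: [[0.997, 0.0, -0.079], [0.079, -0.0, 0.997], [0.0, -1.0, -0.0]]
wrist_force: [-0.5, -0.5, 0.7]
finger_gap: 1.0
[-5.45028726e-01 -7.80424525e-02  1.65862859e+00  3.02576602e-05
  1.56089424e+00 -2.19486761e+00] [-0.49173953 -0.53019203  0.68666011] [ 479.95195536 -150.76098124  299.84650366] 3.65
seam_start [312.9, 305.2] 0.72 [633.1143606  -70.11020174]
door_toe [328.2, 202.7] 0.8 [552.05989895 -28.99500723]
block [152.8, 154.7] 0.92 [ 497.42818712 -319.55208147]
tray [154.7, 147.3] 0.78 [ 485.85640774 -318.01822844]
tray [56.4, 123.6] 0.69 [ 447.9398899  -520.57131831]
```

View pics/w1.png

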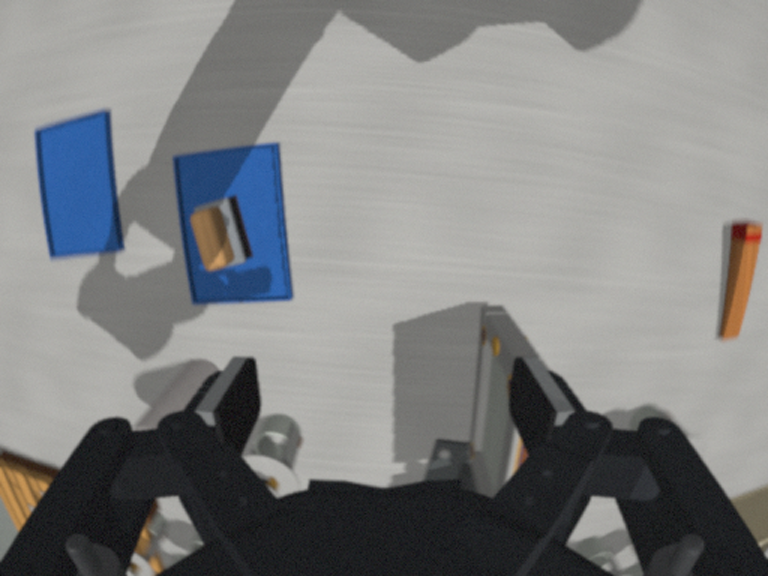

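```bash
python3 -c "
from h import *
goto(440,320,200,9)"
```

```text
from [ 480.  -150.8  299.8] yaw 4.17 row [-0.0057  0.0998  0.4725] spin -0.0843
```

```bash
python3 -m creep '[[[-0.006,0.0,0.05,0,100],[-0.006,0.0,0.10,0,100],[-0.006,0.0,0.15,0,100],[-0.006,0.0,0.20,0,100],[-0.006,0.0,0.25,-0.08,100],[-0.006,0.0,0.3,-0.084,100],[-0.006,0.03,0.35,-0.084,100],[-0.006,0.06,0.4,-0.084,100],[-0.006,0.09,0.44,-0.084,100],[-0.006,0.1,0.472,-0.084,100],[-0.006,0.1,0.472,-0.084,100],[-0.006,0.1,0.472,-0.084,100],[-0.006,0.1,0.472,-0.084,100]]]'
python3 - <<'E'
from h import *
p=viewer.camera_params("wrist")
im=viewer.grab_frame("wrist"); save(im,"w2.png",None,1.5); cv2.imwrite("pics/w2raw.png",im[:,:,::-1]); np.save("w2.npy",p["world_from_camera"])
for t in("wedge","wedge_tip"):
  for x in viewer.spot_point(t,"wrist")[:3]: print(t,x["location"],x["conf"],at_z(x["location"],"wrist",0,p)[:2])
print(telemetry.get_state()["qpos"])
E
```

```text
time: 5.25
tool_pos: [439.7, 319.0, 200.7]
orientation: [[0.988, 0.001, -0.156], [0.156, 0.0, 0.988], [0.001, -1.0, -0.0]]
wrist_force: [0.4, 0.1, -0.3]
finger_gap: 1.0
wedge [258.4, 212.5] 0.69 [506.07747103 331.63054109]
wedge_tip [262.1, 265.8] 0.84 [586.19442697 349.84418202]
[ 4.04425502e-01  7.90548036e-02  1.69532607e+00 -1.77034026e-04
  1.36520873e+00 -1.32257144e+00]
```

View pics/w2.png

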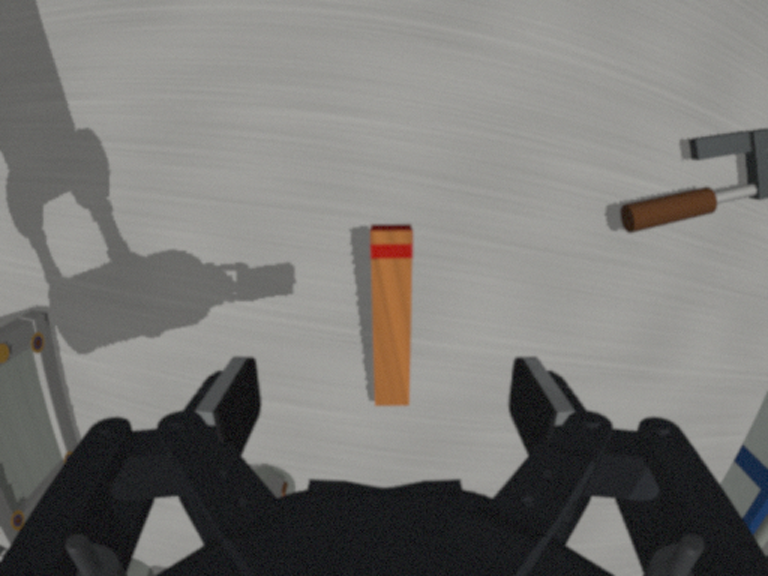

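```bash
python3 - <<'E'
from h import *
p={"K":viewer.camera_params("wrist")["K"],"world_from_camera":np.load("w2.npy")}
f=lambda px,z:at_z(np.array(px)/1.5,"wrist",z,p)
a=f((392,405),12);print("tip",a)
b=f((391.5,243),33);b2=f((391.5,229),33);b3=f((391.5,226),0);print(b,b2,b3)
for q in(b,b2,b3):print(np.hypot(*(a-q)[:2]),np.degrees(np.arctan2((a-q)[1],(a-q)[0])))
E
```

```text
tip [586.01529978 348.51576741  12.        ]
[432.28595581 322.60535809  33.        ] [421.59972612 320.88337215  33.        ] [424.47831789 321.88336808   0.        ]
155.8975962229442 9.567037285272338
166.72141472988753 9.540221075503993
163.71768754106714 9.362063850521547
```

```bash
python3 -c "
from h import *
goto(450,326,6,9.5)"
```

```text
from [439.9 318.7 200.9] yaw 8.95 row [0.0107 0.195  0.0056] spin -0.0096
```

```bash
python3 -m creep '[[[0.011,0.03,0.006,-0.01,100],[0.011,0.075,0.006,-0.01,100],[0.011,0.12,0.006,-0.01,100],[0.011,0.15,0.006,-0.01,100],[0.011,0.17,0.006,-0.01,100],[0.011,0.185,0.006,-0.01,100],[0.011,0.195,0.006,-0.01,100],[0.011,0.195,0.006,-0.01,100]]]' 60
python3 -m creep '[[[0,0,0,0,30],[0,0,0,0,20],[0,0,0,0,20],[0,0,0,0,20],[0,0,0,0,20],[0,0,0,0,20]]]' 60
python3 -c "
from h import *
save(viewer.grab_frame('wrist'),'w3.png',None,1.5)
goto(450,326,6,9.5)"
```

```text
time: 6.2
tool_pos: [448.7, 326.6, 4.2]
orientation: [[0.986, -0.001, -0.167], [0.167, -0.001, 0.986], [-0.001, -1.0, -0.0]]
wrist_force: [-0.8, 0.1, 0.1]
finger_gap: 1.002
time: 6.8
tool_pos: [450.2, 327.6, 6.1]
orientation: [[0.986, 0.003, -0.168], [0.168, 0.001, 0.986], [0.003, -1.0, 0.0]]
wrist_force: [-0.2, -0.9, 5.2]
finger_gap: 0.204
from [450.2 327.6   6.1] yaw 9.64 row [-0.0004  0.0001 -0.0016] spin 0.0025
```

View pics/w3.png

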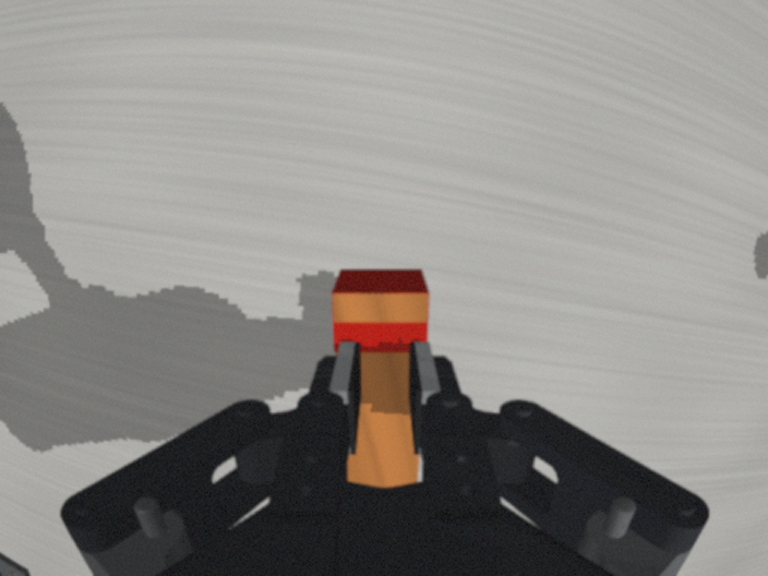

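```bash
python3 -c "
from h import *
s=telemetry.get_state();print(s['finger_gap'],s['wrist_force'],s['tool_pos'],s['torque'])
save(viewer.grab_frame('side'),'s3.png',(190,260,320,350),5)"
```

```text
0.2029310935585888 [ 0.24739721 -0.06165281  5.55749085] [450.16056132 327.61028949   6.10981036] [-0.10418257  0.02271878  0.02042617]
```

View pics/s3.png

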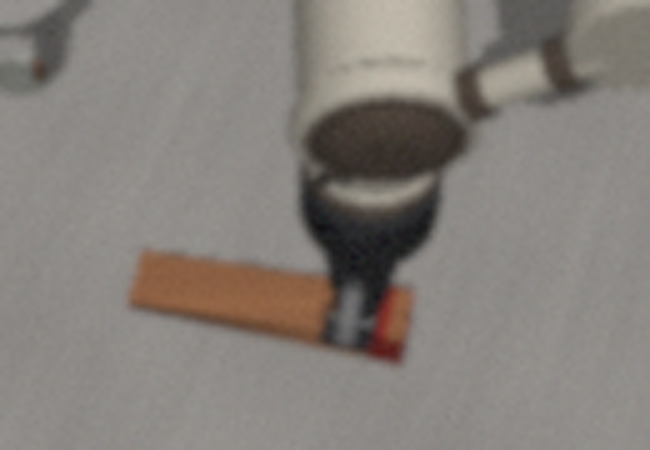

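```bash
python3 -m creep '[[[0,0,0,0,10],[0,0,0,0,0],[0,0,0,0,0]]]' 60
python3 -m creep '[[[0,-0.005,0,0,0],[0,-0.01,0,0,0],[0,-0.02,0,0,0],[0,-0.03,0,0,0]]]' 60
python3 -c "
from h import *
save(viewer.grab_frame('wrist'),'w4.png',None,1.5)
save(viewer.grab_frame('side'),'s4.png',(190,240,320,350),5)"
```

```text
time: 7.2
tool_pos: [450.1, 327.6, 5.9]
orientation: [[0.986, 0.002, -0.167], [0.167, 0.001, 0.986], [0.003, -1.0, 0.001]]
wrist_force: [0.3, 0.0, 5.7]
finger_gap: -0.001
time: 7.6
tool_pos: [448.6, 327.0, 35.4]
orientation: [[0.986, -0.001, -0.167], [0.167, -0.0, 0.986], [-0.001, -1.0, -0.0]]
wrist_force: [1.0, 0.5, 0.6]
finger_gap: -0.003
```

View pics/w4.png

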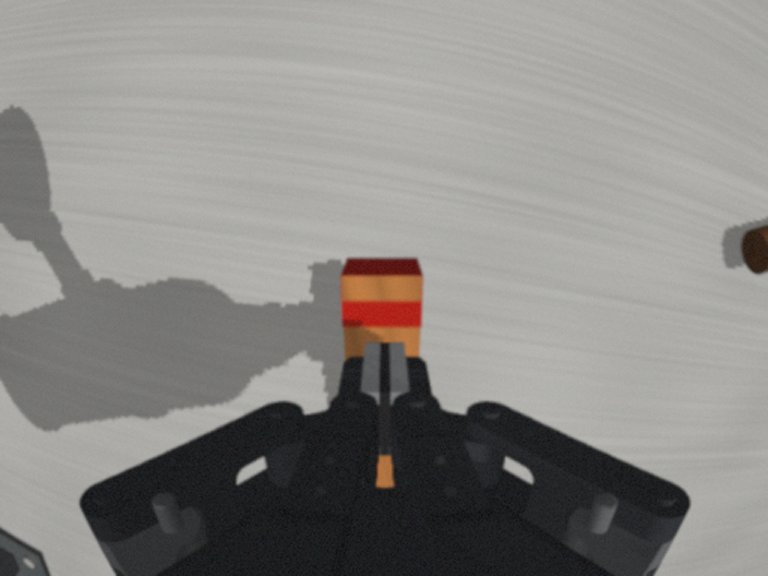

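View pics/s4.png

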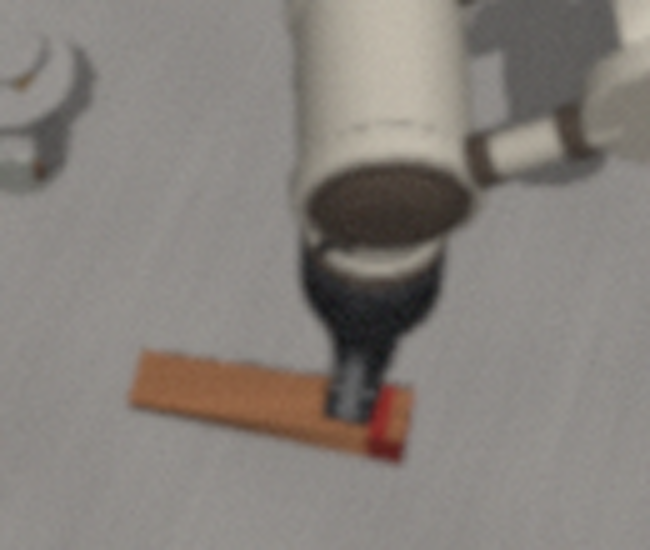

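```bash
python3 -c "
from h import *
np.set_printoptions(precision=1,suppress=True)
s=telemetry.get_state();print(s['tool_pos'],s['finger_gap'],s['wrist_force'])
t=s['tool_pos'];
for z in (0,35,54,60,75): print(z,project([t[0],t[1],z],'side'),project([t[0],t[1],z],'wrist')*1.5,project([t[0],t[1],z],'top'))
save(viewer.grab_frame('top'),'t4.png',(90,170,190,270),6)
save(viewer.grab_frame('wrist'),'w4b.png',(190,150,320,340),3)
"
```

```text
[450.3 327.8  36.9] -0.0006842887836553147 [1.4 0.2 0.6]
0 [261.2 326.3] [385.8 309.9] [127.3 239.6]
35 [261.5 321.1] [386.2 339.1] [124.2 240.3]
54 [261.6 318.3] [386.5 359.7] [122.5 240.8]
60 [261.7 317.3] [386.6 367.1] [121.9 240.9]
75 [261.8 315. ] [386.8 387.9] [120.5 241.2]
```

View pics/t4.png

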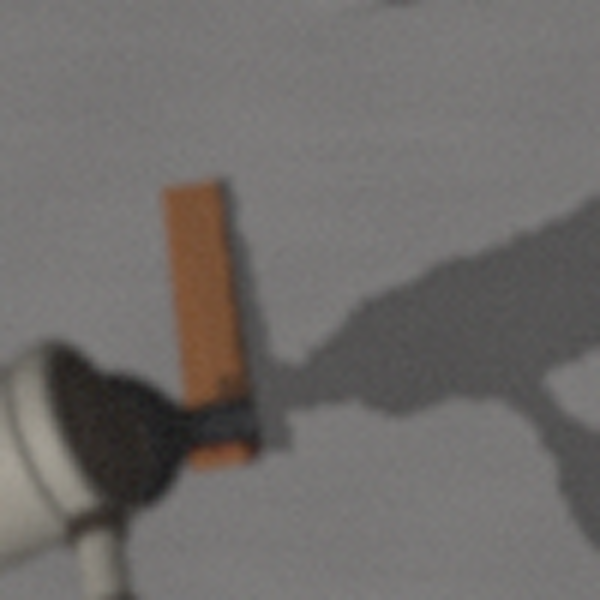

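View pics/w4b.png

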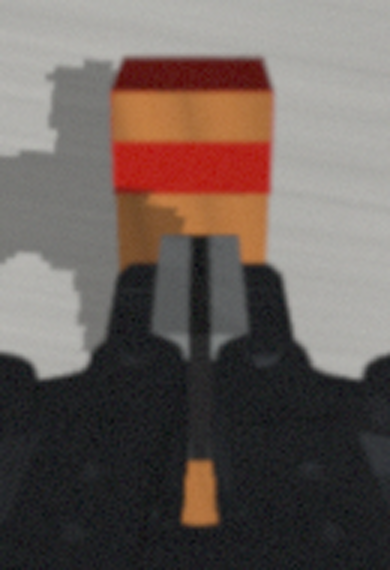

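```bash
python3 -m creep '[[[0,-0.02,0,0,100],[0,-0.02,0,0,100],[0,-0.02,0,0,100],[0,-0.02,0,0,100],[0,-0.02,0,0,100],[0,-0.02,0,0,100],[0,-0.02,0,0,100]]]' 40
python3 -m creep '[[[0,0.01,0,0,100],[0,0.03,0,0,100],[0,0.045,0,0,100],[0,0.05,0,0,100],[0,0.05,0,0,60],[0,0.05,0,0,50],[0,0.05,0,0,45],[0,0.05,0,0,45]]]' 40
python3 -c "
from h import *
save(viewer.grab_frame('wrist'),'w5.png',None,1.5)"
python3 -m creep '[[[0,0,0,0,40],[0,0,0,0,40]]]' 40
python3 -m creep '[[[0,0,0,0,35],[0,0,0,0,35]]]' 40
python3 -c "
from h import *
save(viewer.grab_frame('wrist'),'w5b.png',None,1.5)"

```

```text
time: 8.5
tool_pos: [448.7, 327.0, 54.4]
orientation: [[0.986, -0.001, -0.167], [0.167, -0.0, 0.986], [-0.001, -1.0, -0.0]]
wrist_force: [-0.1, 0.0, 0.0]
finger_gap: 0.999
time: 9.3
tool_pos: [449.6, 327.4, 5.6]
orientation: [[0.986, 0.001, -0.167], [0.167, 0.001, 0.986], [0.002, -1.0, 0.0]]
wrist_force: [-0.0, -0.1, 0.9]
finger_gap: 0.448
time: 9.55
tool_pos: [449.1, 327.2, 5.0]
orientation: [[0.986, 0.0, -0.167], [0.167, 0.0, 0.986], [0.0, -1.0, 0.0]]
wrist_force: [-1.3, -0.4, 0.4]
finger_gap: 0.406
time: 9.75
tool_pos: [449.1, 327.3, 5.2]
orientation: [[0.986, 0.0, -0.167], [0.167, 0.0, 0.986], [0.0, -1.0, 0.0]]
wrist_force: [-0.9, 0.3, 3.3]
finger_gap: 0.35
```

View pics/w5.png

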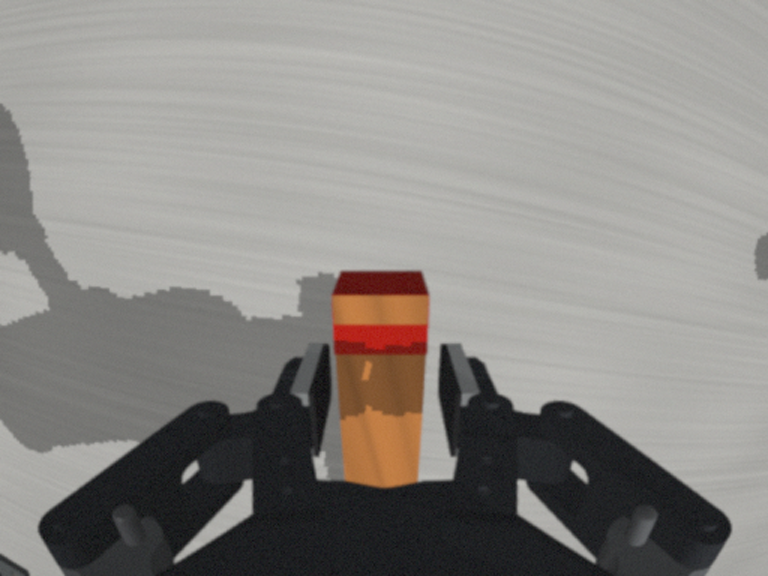

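View pics/w5b.png

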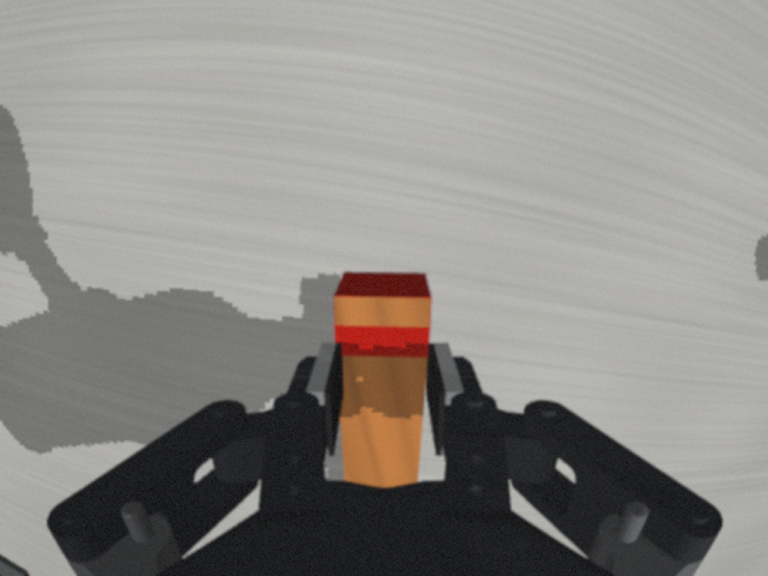

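```bash
python3 -m creep '[[[0,-0.003,0,0,34],[0,-0.008,0,0,34],[0,-0.015,0,0,34],[0,-0.02,0,0,34]]]' 40
python3 -c "
from h import *
save(viewer.grab_frame('wrist'),'w6.png',None,1.5)
save(viewer.grab_frame('side'),'s6.png',(190,240,320,350),5)
print(telemetry.get_state()['finger_gap'])"
```

```text
time: 10.2
tool_pos: [449.2, 327.2, 25.6]
orientation: [[0.986, 0.001, -0.167], [0.167, 0.0, 0.986], [0.001, -1.0, 0.0]]
wrist_force: [0.0, 0.2, 0.5]
finger_gap: 0.338
0.34111599401925746
```

View pics/w6.png

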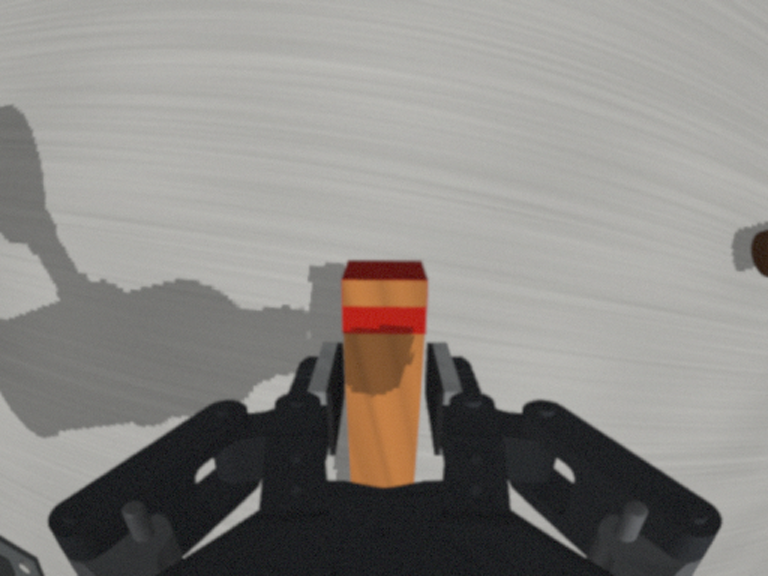

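View pics/s6.png

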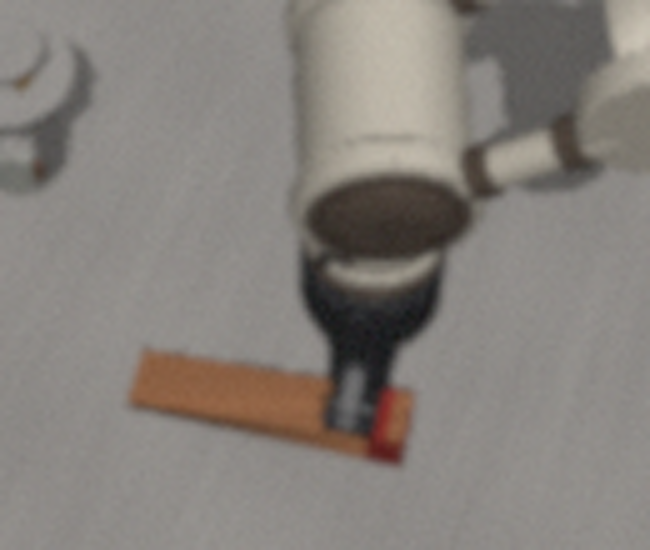

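```bash
python3 -m creep '[[[0,-0.02,0,0,60],[0,-0.02,0,0,60],[0,-0.02,0,0,60]]]' 20
python3 -m creep '[[[0,0.02,0,0,60],[0,0.037,0,0,60],[0,0.0425,0,0,60],[0,0.0425,0,0,60],[0,0.0425,0,0,60]]]' 20
python3 -m creep '[[[0,0,0,0,42],[0,0,0,0,38],[0,0,0,0,36]]]' 20
python3 -m creep '[[[0,0,0,0,30],[0,0,0,0,30],[0,0,0,0,30]]]' 20
python3 -c "
from h import *
save(viewer.grab_frame('wrist'),'w7.png',(190,150,320,340),3)
print(telemetry.get_state())"
```

```text
time: 10.6
tool_pos: [449.2, 327.3, 44.9]
orientation: [[0.986, 0.001, -0.167], [0.167, 0.0, 0.986], [0.001, -1.0, 0.0]]
wrist_force: [0.2, -0.5, 0.3]
finger_gap: 0.602
time: 11.1
tool_pos: [449.2, 327.2, 2.6]
orientation: [[0.986, 0.0, -0.167], [0.167, 0.0, 0.986], [0.0, -1.0, 0.0]]
wrist_force: [0.1, -0.1, -0.2]
finger_gap: 0.601
time: 11.4
tool_pos: [449.6, 327.3, 3.2]
orientation: [[0.986, 0.001, -0.167], [0.167, 0.0, 0.986], [0.001, -1.0, 0.0]]
wrist_force: [-0.7, -0.8, 4.0]
finger_gap: 0.363
time: 11.7
tool_pos: [449.6, 327.4, 3.2]
orientation: [[0.986, 0.001, -0.167], [0.167, 0.0, 0.986], [0.001, -1.0, 0.0]]
wrist_force: [-0.5, -2.0, 6.0]
finger_gap: 0.355
{'time': 11.75, 'qpos': array([ 4.12077382e-01,  3.59821242e-01,  1.79462005e+00, -1.83001212e-04,
        9.85714365e-01, -1.32680024e+00]), 'qvel': array([ 1.15406218e-03,  6.86621485e-04,  3.73721353e-04, -9.87722734e-05,
        6.81912393e-04,  7.14525597e-05]), 'joint_efforts': array([ 3.84418834e-01, -3.84200406e+01, -2.53195953e+01,  2.15409840e-01,
       -3.99061125e-01, -2.91826454e-02]), 'tool_pos': array([449.64394336, 327.33955791,   3.25286218]), 'orientation': array([[ 9.85889683e-01,  1.37782176e-03, -1.67390663e-01],
       [ 1.67390214e-01,  4.35750778e-04,  9.85890626e-01],
       [ 1.43132217e-03, -9.99998956e-01,  1.98968318e-04]]), 'wrist_force': array([-1.0434506 , -1.6981491 ,  6.56120906]), 'torque': array([-0.21502983,  0.17011494,  0.02727162]), 'finger_gap': 0.36076163015961465}
```

View pics/w7.png

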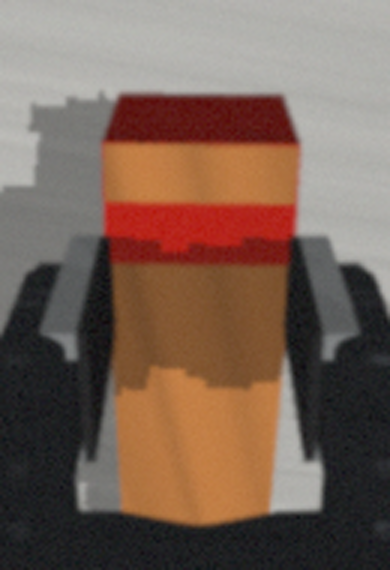

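```bash
python3 -m creep '[[[0,-0.001,0,0,20],[0,-0.003,0,0,20],[0,-0.006,0,0,20],[0,-0.01,0,0,20],[0,-0.01,0,0,20]]]' 20
python3 -c "
from h import *
save(viewer.grab_frame('wrist'),'w8.png',(190,150,320,340),3)
s=telemetry.get_state();print(s['wrist_force'],s['finger_gap'])"
```

```text
time: 12.25
tool_pos: [449.2, 327.3, 12.9]
orientation: [[0.986, 0.001, -0.168], [0.168, 0.0, 0.986], [0.001, -1.0, 0.0]]
wrist_force: [0.7, -0.3, -1.0]
finger_gap: 0.356
[ 0.5555979   0.51428409 -0.56067719] 0.3532418316040693
```

View pics/w8.png

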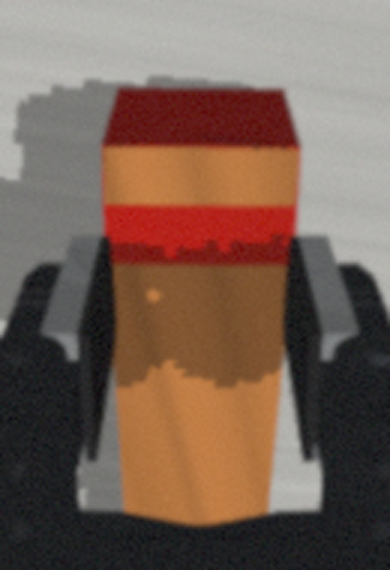

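```bash
python3 - <<'E'
from h import *
np.set_printoptions(precision=1,suppress=True)
im=np.mean([viewer.grab_frame("top").astype(float) for _ in range(2)],0)
save(im.astype(np.uint8),"t9.png",(205,120,250,220),6)
r=im[...,0]-im[...,2]
pts=[]
for y in range(148,210):
    w=np.clip(r[y,214:236]-8,0,None)
    if w.sum()>15: pts.append((w@np.arange(214,236)/w.sum(),y,w.sum()))
pts=np.array(pts);print(pts[:4],pts[-4:])
k=np.polyfit(pts[:,1],pts[:,0],1);print(k,len(pts),np.std(pts[:,0]-np.polyval(k,pts[:,1])))
a=at_z((np.polyval(k,pts[0,1]),pts[0,1]-.5),"top",180);b=at_z((np.polyval(k,pts[-1,1]),pts[-1,1]+.5),"top",180)
print(a,b,np.linalg.norm(a-b),np.degrees(np.arctan2(b[1]-a[1],b[0]-a[0])))
ims=viewer.grab_frame("side");save(ims,"s9.png",(180,160,300,240),6)
E
```

```text
[[222.2 154.   63. ]
 [222.  155.  135. ]
 [222.2 156.  143.5]
 [222.3 157.  105.5]] [[229.3 204.   23. ]
 [231.4 205.   21.5]
 [231.4 206.   22.5]
 [231.5 207.   19. ]]
[  0.1 203.8] 54 1.1771590440553261
[730.2 -14.  180. ] [562.5 -33.4 180. ] 168.81030880662678 -173.38773545837378
```

View pics/t9.png

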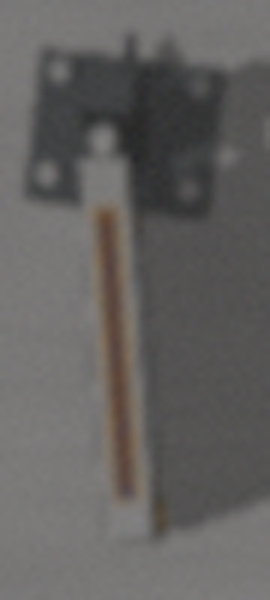

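View pics/s9.png

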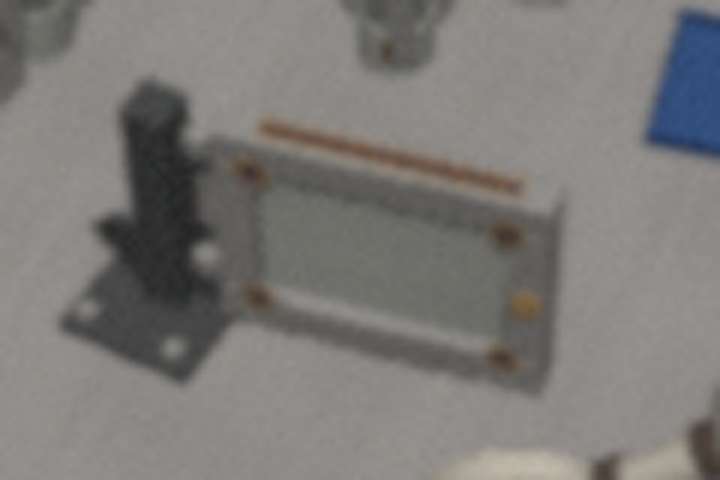

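```bash
python3 - <<'E'
from h import *
np.set_printoptions(precision=1,suppress=True)
for n,a,b in(("top",(222.1,154.3),(225.6,203.1)),("side",(223.7,181),(266.6,191))):
    A=at_z(a,n,180);B=at_z(b,n,180);print(n,A,B,np.linalg.norm(A-B),np.degrees(np.arctan2(*(A-B)[1::-1])))
o=[tri([ray(a,"top"),ray(b,"side")]) for a,b in(((222.1,154.3),(223.7,181)),((225.6,203.1),(266.6,191)))];print(o)
# end corners
A,B=o; 
E
```

```text
top [727.7 -16.1 180. ] [576.1 -27.6 180. ] 152.03948517877689 4.312438190735424
side [721.6 -17.  180. ] [574.  -29.6 180. ] 148.14929948434465 4.878930184506161
[array([724.9, -17. , 179.4]), array([574.8, -28. , 181.5])]
```

```bash
python3 -c "
from h import *
goto(385.6,-43,35,4.4)"
```

```text
from [448.7 327.1  12.2] yaw 9.64 row [-0.1242 -0.0228 -0.3543] spin 0.0915
```

```bash
python3 -m creep '[[[0,-0.01,0,0,20],[0,-0.023,-0.005,0,20],[-0.01,-0.023,-0.025,0,20],[-0.02,-0.023,-0.05,0.01,20],[-0.028,-0.023,-0.08,0.02,20],[-0.038,-0.023,-0.11,0.03,20],[-0.049,-0.023,-0.14,0.04,20],[-0.06,-0.023,-0.17,0.05,20],[-0.07,-0.023,-0.2,0.06,20],[-0.08,-0.023,-0.23,0.07,20],[-0.09,-0.023,-0.26,0.08,20],[-0.1,-0.023,-0.285,0.085,20],[-0.11,-0.023,-0.31,0.0915,20],[-0.117,-0.023,-0.33,0.0915,20],[-0.121,-0.023,-0.345,0.0915,20],[-0.124,-0.023,-0.354,0.0915,20],[-0.124,-0.023,-0.354,0.0915,20]]]' 20
python3 -c "
from h import *
goto(385.6,-43,3.2,4.4)
p=viewer.camera_params('wrist');np.save('w10.npy',p['world_from_camera'])
save(viewer.grab_frame('wrist'),'w10.png',None,1.5)
save(viewer.grab_frame('side'),'s10.png',(190,160,350,280),5)"
```

```text
time: 14.15
tool_pos: [386.5, -43.7, 36.2]
orientation: [[0.997, 0.002, -0.075], [0.075, -0.001, 0.997], [0.002, -1.0, -0.001]]
wrist_force: [0.1, 0.1, -1.1]
finger_gap: 0.354
from [386.5 -43.7  36.2] yaw 4.29 row [-0.0008  0.033   0.0008] spin -0.0019
```

View pics/w10.png

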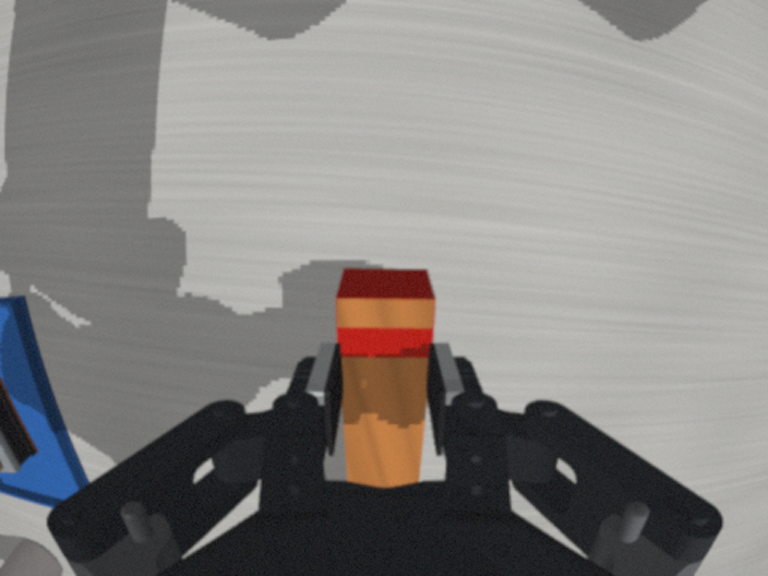

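View pics/s10.png

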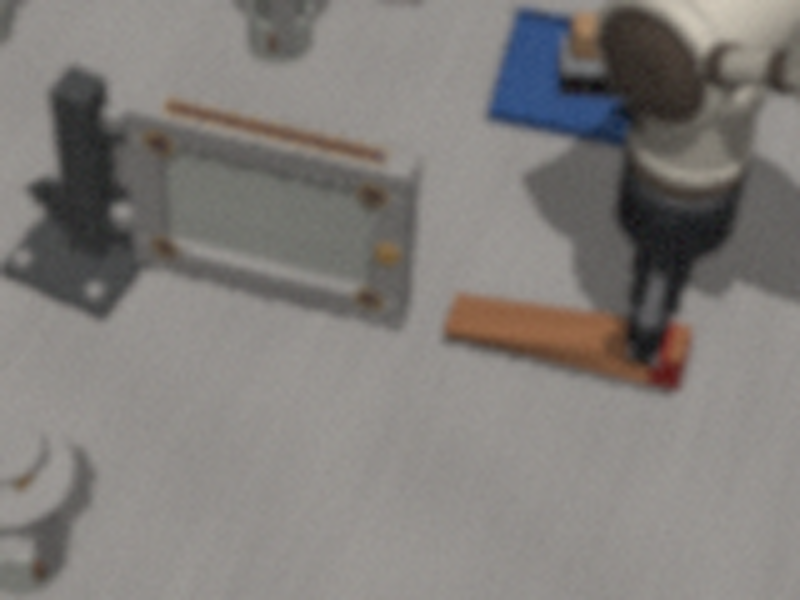

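```bash
python3 -m creep '[[[-0.001,0.01,0.001,0,20],[-0.001,0.022,0.001,-0.001,20],[-0.001,0.028,0.001,-0.001,20],[-0.001,0.031,0.001,-0.001,20],[-0.001,0.033,0.001,-0.001,20],[-0.001,0.033,0.001,-0.001,20]]]' 20
python3 -c "
from h import *
save(viewer.grab_frame('side'),'s11.png',(190,160,350,280),5)"
```

```text
time: 14.85
tool_pos: [384.1, -40.9, 3.1]
orientation: [[0.997, -0.004, -0.078], [0.078, 0.002, 0.997], [-0.003, -1.0, 0.002]]
wrist_force: [-8.7, 3.6, 16.8]
finger_gap: 0.35
```

View pics/s11.png

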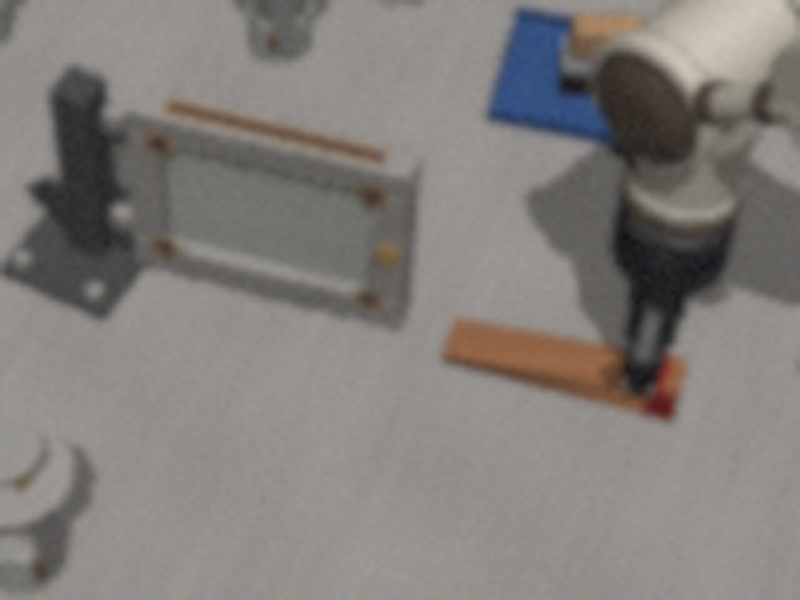

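```bash
python3 -m creep '[[[0,0,0,0,55],[0,0,0,0,55],[0,0,0,0,55]]]' 20
python3 -c "
from h import *
p=viewer.camera_params('wrist');np.save('w12.npy',p['world_from_camera'])
save(viewer.grab_frame('wrist'),'w12.png',None,1.5)
goto(385.6,-43,2.5,4.4)"
```

```text
time: 15.2
tool_pos: [385.2, -41.8, 2.4]
orientation: [[0.997, 0.001, -0.078], [0.078, -0.0, 0.997], [0.001, -1.0, -0.0]]
wrist_force: [-0.3, -0.4, 0.0]
finger_gap: 0.547
from [385.  -41.7   2.3] yaw 4.46 row [ 0.0005 -0.0002 -0.0013] spin 0.001
```

View pics/w12.png

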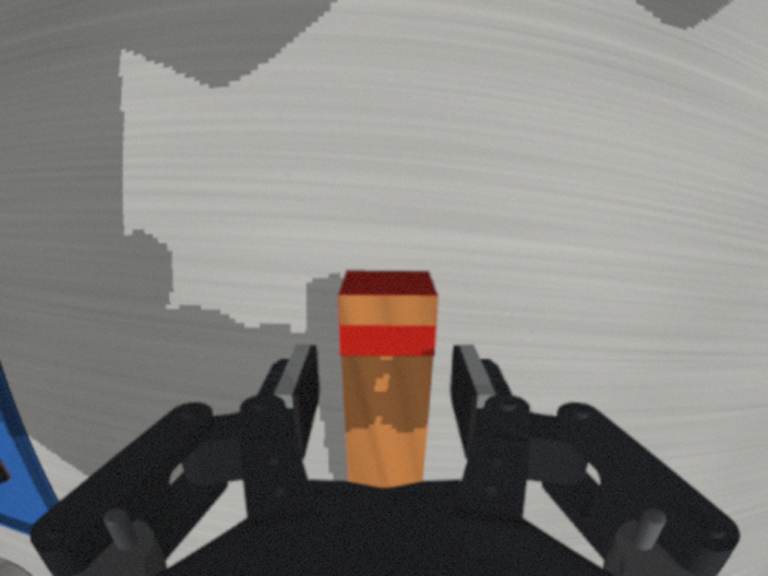

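```bash
python3 -m creep '[[[0.0005,0,-0.0013,0.001,40],[0.0005,0,-0.0013,0.001,20],[0.0005,0,-0.0013,0.001,20],[0.0005,0,-0.0013,0.001,20]]]' 25
python3 -m creep '[[[0.01,0,0,0,20],[0.025,0,0,0,20],[0.045,0,0,0,20],[0.06,0,0,0,20],[0.072,0,0,0,20],[0.08,0,0,0,20],[0.08,0,0,0,20]]]' 25
python3 -c "
from h import *
p=viewer.camera_params('wrist')
im=viewer.grab_frame('wrist')
save(im,'w13.png',None,1.5);save(viewer.grab_frame('side'),'s13.png',(190,160,350,280),5)
s=telemetry.get_state();print(s['tool_pos'],s['wrist_force'],s['finger_gap'])
print(at_z((388/1.5,294/1.5),'wrist',33,{'K':p['K'],'world_from_camera':np.load('w12.npy')}))"
```

```text
time: 15.65
tool_pos: [385.5, -43.1, 2.5]
orientation: [[0.997, 0.0, -0.077], [0.077, -0.0, 0.997], [0.0, -1.0, -0.0]]
wrist_force: [-1.4, 0.3, 2.6]
finger_gap: 0.361
time: 16.35
tool_pos: [466.3, -37.0, 2.5]
orientation: [[0.997, 0.001, -0.077], [0.077, -0.0, 0.997], [0.001, -1.0, -0.0]]
wrist_force: [0.9, -0.9, 2.3]
finger_gap: 0.357
[466.1290431  -37.01690133   2.50791224] [0.27541101 0.01913029 2.39347014] 0.3558041084154123
[355.39433852 -43.71694445  33.        ]
```

View pics/w13.png

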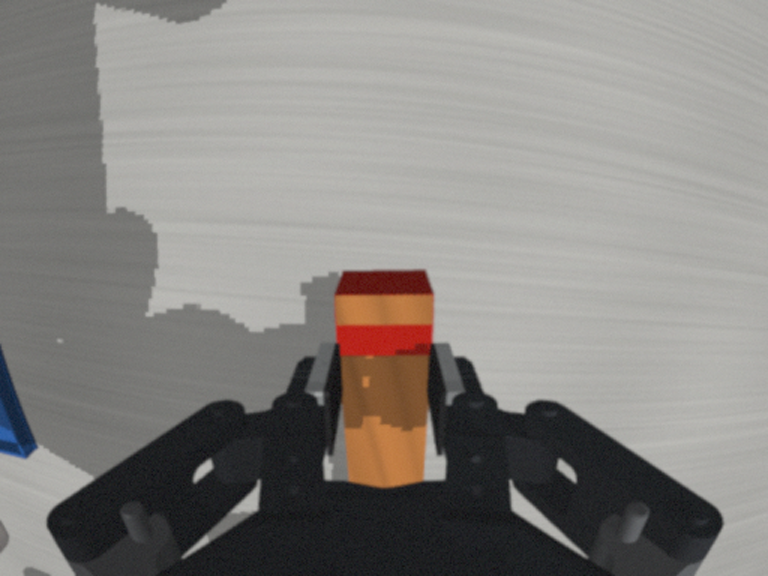

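View pics/s13.png

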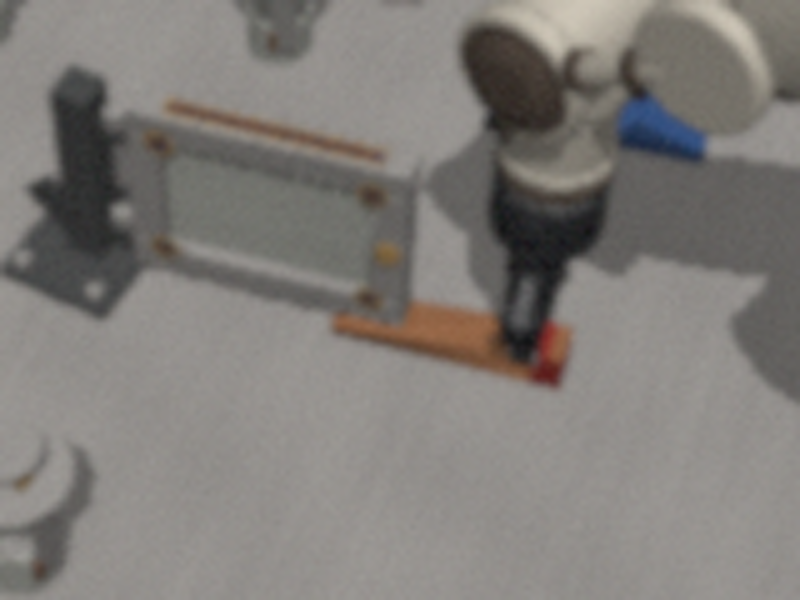

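```bash
python3 -m creep '[[[0.004,0,0,0,20],[0.008,0,0,0,20],[0.008,0,0,0,20]]]' 25
python3 -m creep '[[[0.002,0,0,0,20],[0.004,0,0,0,20],[0.004,0,0,0,20]]]' 25
python3 -c "
from h import *
s=telemetry.get_state();print(s['tool_pos'],s['wrist_force'])"
```

```text
time: 16.75
tool_pos: [471.9, -36.2, 2.4]
orientation: [[0.997, -0.003, -0.077], [0.077, 0.0, 0.997], [-0.003, -1.0, 0.0]]
wrist_force: [-5.2, -0.1, 8.9]
finger_gap: 0.355
time: 17.05
tool_pos: [475.2, -35.9, 2.4]
orientation: [[0.997, -0.005, -0.077], [0.077, 0.0, 0.997], [-0.005, -1.0, 0.001]]
wrist_force: [-8.3, -0.6, 11.5]
finger_gap: 0.354
[475.22826828 -35.87023762   2.37801611] [-8.25282919 -0.63161924 11.48638455]
```

```bash
python3 -m creep '[[[0.002,0,0,0,20],[0.003,0,0,0,20],[0.003,0,0,0,20]]]' 30
python3 -m creep '[[[0.002,0,0,0,20],[0.003,0,0,0,20],[0.003,0,0,0,20]]]' 30
python3 -c "
from h import *
s=telemetry.get_state();print(s['tool_pos'],s['wrist_force'])
save(viewer.grab_frame('wrist'),'w14.png',None,1.5);save(viewer.grab_frame('side'),'s14.png',(190,160,350,280),5)"
```

```text
time: 17.35
tool_pos: [478.0, -35.6, 2.4]
orientation: [[0.997, -0.005, -0.077], [0.077, 0.0, 0.997], [-0.005, -1.0, 0.001]]
wrist_force: [-8.5, 0.2, 12.4]
finger_gap: 0.355
time: 17.65
tool_pos: [480.0, -35.4, 2.3]
orientation: [[0.997, -0.007, -0.078], [0.078, 0.0, 0.997], [-0.007, -1.0, 0.001]]
wrist_force: [-12.5, -1.2, 16.1]
finger_gap: 0.356
[480.01140837 -35.41855202   2.33570525] [-12.52349948  -1.22519178  16.14236328]
```

View pics/w14.png

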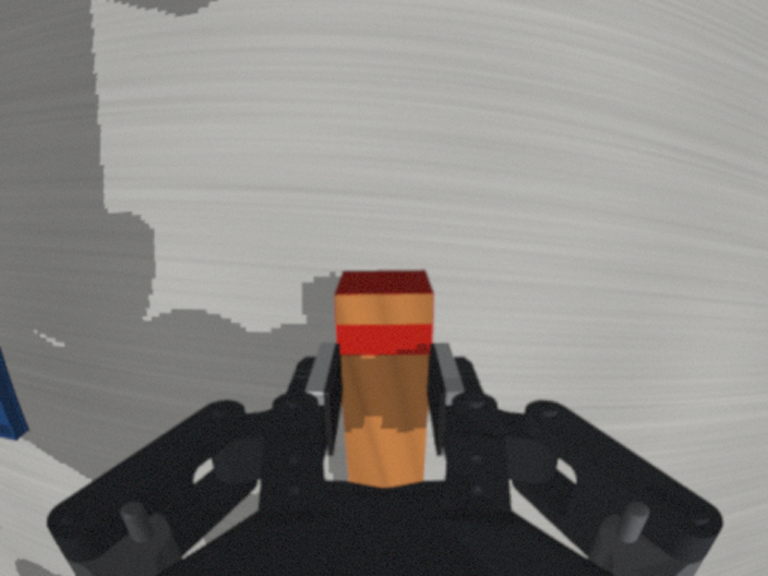

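View pics/s14.png

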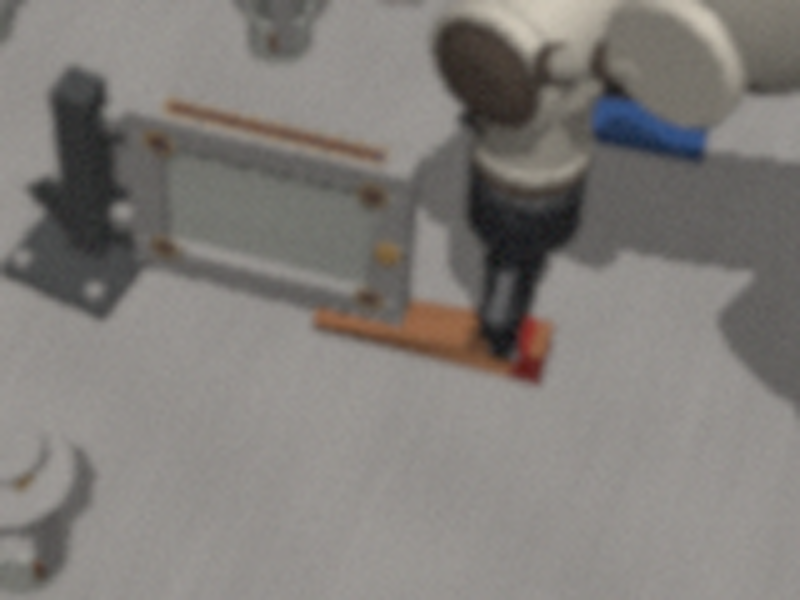

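```bash
python3 -m creep '[[[0.002,0,0,0,20],[0.003,0,0,0,20],[0.003,0,0,0,20]]]' 40
python3 -m creep '[[[0.002,0,0,0,20],[0.002,0,0,0,20],[0.002,0,0,0,20]]]' 40
python3 -c "
from h import *
s=telemetry.get_state();print(s['tool_pos'],s['wrist_force'])"
```

```text
time: 18.05
tool_pos: [480.4, -35.3, 2.3]
orientation: [[0.997, -0.014, -0.078], [0.078, 0.0, 0.997], [-0.014, -1.0, 0.001]]
wrist_force: [-21.6, -2.8, 25.9]
finger_gap: 0.353
time: 18.35
tool_pos: [480.8, -35.2, 2.2]
orientation: [[0.997, -0.018, -0.079], [0.079, 0.0, 0.997], [-0.017, -1.0, 0.002]]
wrist_force: [-27.2, -4.7, 30.9]
finger_gap: 0.348
[480.84483231 -35.17633908   2.22101133] [-27.1935042   -4.68017739  30.9241669 ]
```

```bash
python3 -m creep '[[[0,0,0,0,60],[0,0,0,0,60],[0,0,0,0,60]]]' 25
python3 -c "
from h import *
s=telemetry.get_state();print(s['tool_pos'],s['wrist_force'])
p=viewer.camera_params('wrist');np.save('w15.npy',p['world_from_camera'])
save(viewer.grab_frame('wrist'),'w15.png',None,1.5)"
```

```text
time: 18.65
tool_pos: [488.0, -35.0, 2.1]
orientation: [[0.997, 0.0, -0.076], [0.076, 0.0, 0.997], [0.0, -1.0, 0.0]]
wrist_force: [0.2, -1.3, -0.3]
finger_gap: 0.598
[488.02901944 -34.99546812   2.06060383] [ 0.1580242  -1.29193739 -0.27893548]
```

View pics/w15.png

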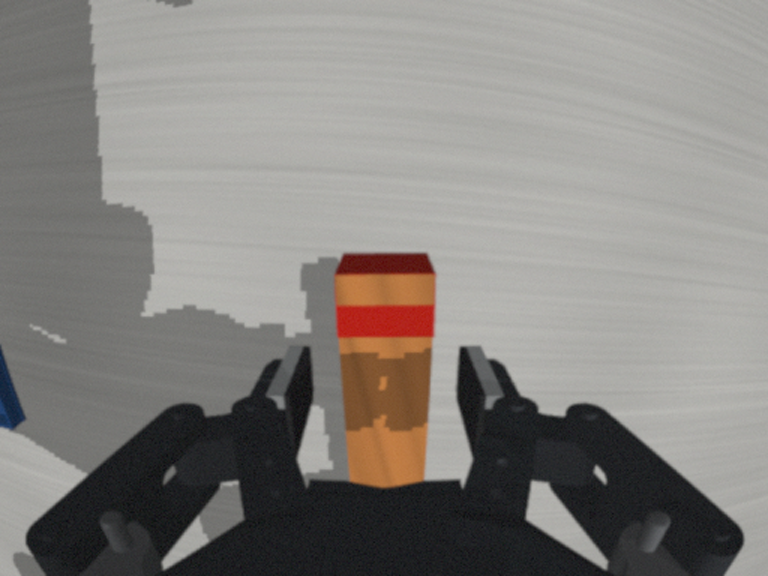

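```bash
python3 -c "
from h import *
p={'K':viewer.camera_params('wrist')['K'],'world_from_camera':np.load('w15.npy')}
e=at_z((385/1.5,273/1.5),'wrist',33,p);print(e)
u=np.array([.997,.0767]);q=e[:2]-u*25;print(q)
goto(q[0],q[1],10,4.4)"
```

```text
[451.40314958 -38.42384404  33.        ]
[426.47814958 -40.34134404]
from [488.1 -35.    2.1] yaw 4.39 row [-0.0619 -0.0079 -0.0006] spin -0.0002
```

```bash
python3 -m creep '[[[0,-0.025,0,0,60],[0,-0.05,0,0,60],[-0.03,-0.052,0,0,30],[-0.062,-0.052,-0.0006,0,0],[-0.062,-0.052,-0.0006,0,0],[-0.062,-0.03,-0.0006,0,0],[-0.062,-0.012,-0.0006,0,0],[-0.062,-0.008,-0.0006,0,0],[-0.055,-0.008,-0.0006,0,0],[-0.050,-0.008,-0.0006,0,0]]]' 40
python3 -m creep '[[[0.002,0,0,0,0],[0.004,0,0,0,0],[0.004,0,0,0,0]]]' 40
python3 -c "
from h import *
s=telemetry.get_state();print(s['tool_pos'],s['wrist_force'])"
```

```text
time: 19.7
tool_pos: [440.0, -39.8, 11.2]
orientation: [[0.997, 0.002, -0.077], [0.077, -0.001, 0.997], [0.002, -1.0, -0.001]]
wrist_force: [0.7, -0.5, 0.2]
finger_gap: -0.001
time: 20.0
tool_pos: [443.0, -39.3, 10.8]
orientation: [[0.997, 0.001, -0.077], [0.077, -0.0, 0.997], [0.001, -1.0, -0.0]]
wrist_force: [0.6, -0.3, 0.5]
finger_gap: 0.0
[443.00562197 -39.32614532  10.77072945] [ 0.63214096 -0.26558376  0.48067066]
```

```bash
python3 -m creep '[[[0.002,0,0,0,0],[0.004,0,0,0,0],[0.004,0,0,0,0]]]' 40
python3 -m creep '[[[0.002,0,0,0,0],[0.003,0,0,0,0],[0.003,0,0,0,0]]]' 40
python3 -c "
from h import *
s=telemetry.get_state();print(s['tool_pos'],s['wrist_force'])
save(viewer.grab_frame('wrist'),'w16.png',None,1.5)"
```

```text
time: 20.3
tool_pos: [446.5, -38.9, 10.4]
orientation: [[0.997, 0.0, -0.077], [0.077, -0.0, 0.997], [0.0, -1.0, -0.0]]
wrist_force: [0.3, 0.9, -0.3]
finger_gap: 0.002
time: 20.6
tool_pos: [449.5, -38.7, 10.3]
orientation: [[0.997, 0.0, -0.077], [0.077, -0.0, 0.997], [0.0, -1.0, -0.0]]
wrist_force: [0.9, -0.2, -0.3]
finger_gap: 0.001
[449.4594359  -38.68336463  10.32381278] [ 0.93938288 -0.18814143 -0.29802614]
```

View pics/w16.png

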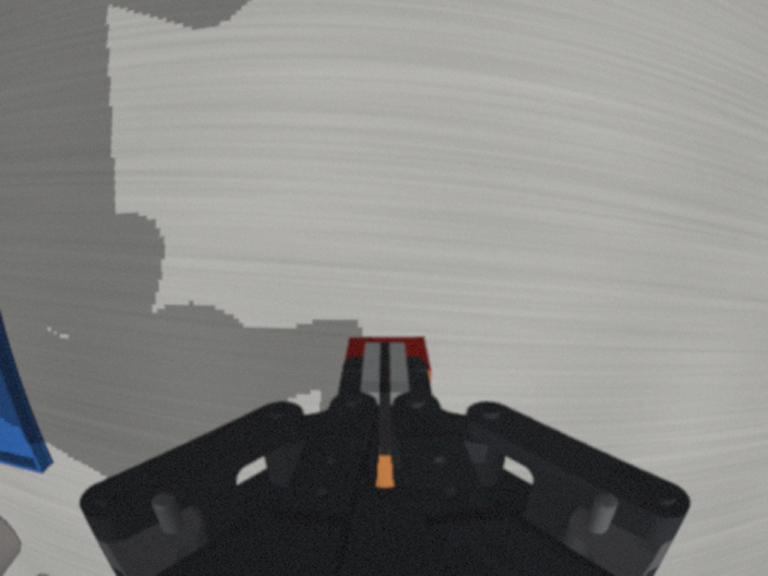

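```bash
python3 -m creep '[[[-0.014,0,0,0,0],[-0.014,0.009,0,0,0],[-0.014,0.009,0,0,0],[-0.008,0.009,0,0,0],[-0.006,0.009,0,0,0],[-0.006,0.009,0,0,0]]]' 40
python3 -m creep '[[[0.002,0,0,0,0],[0.003,0,0,0,0],[0.003,0,0,0,0]]]' 40
python3 -m creep '[[[0.002,0,0,0,0],[0.003,0,0,0,0],[0.003,0,0,0,0]]]' 40
python3 -c "
from h import *
s=telemetry.get_state();print(s['tool_pos'],s['wrist_force'])"
```

```text
time: 21.25
tool_pos: [442.4, -39.1, 0.9]
orientation: [[0.997, -0.004, -0.078], [0.078, 0.0, 0.997], [-0.004, -1.0, 0.0]]
wrist_force: [-6.6, -1.0, 1.4]
finger_gap: 0.002
time: 21.55
tool_pos: [442.5, -39.0, 0.7]
orientation: [[0.997, -0.01, -0.079], [0.079, -0.0, 0.997], [-0.01, -1.0, 0.001]]
wrist_force: [-16.3, -3.9, 13.0]
finger_gap: 0.001
time: 21.85
tool_pos: [442.7, -38.8, 0.6]
orientation: [[0.997, -0.017, -0.08], [0.08, -0.0, 0.997], [-0.017, -1.0, 0.001]]
wrist_force: [-27.7, -5.5, 23.7]
finger_gap: 0.002
[442.68689542 -38.81011256   0.60811027] [-27.73931559  -5.47712821  23.67857681]
```

```bash
python3 -m creep '[[[-0.012,0,0,0,0],[-0.016,-0.03,0,0,0],[-0.016,-0.08,0,0,50],[-0.016,-0.13,0,0,100],[-0.016,-0.17,0,0,100],[-0.016,-0.2,0,0,100],[-0.016,-0.2,0,0,100]]]' 40
python3 -c "
from h import *
goto(440,-300,220,12)
save(viewer.grab_frame('side'),'s17.png',(190,160,350,280),5)
save(viewer.grab_frame('top'),'t17.png',(190,110,290,260),4)"
```

```text
time: 22.55
tool_pos: [437.2, -41.1, 207.1]
orientation: [[0.997, 0.011, -0.077], [0.077, -0.004, 0.997], [0.01, -1.0, -0.005]]
wrist_force: [0.5, -0.1, 0.6]
finger_gap: 0.848
from [437.2 -41.1 207.1] yaw 4.41 row [-0.017  -0.0118 -0.2584] spin -0.1324
```

View pics/s17.png

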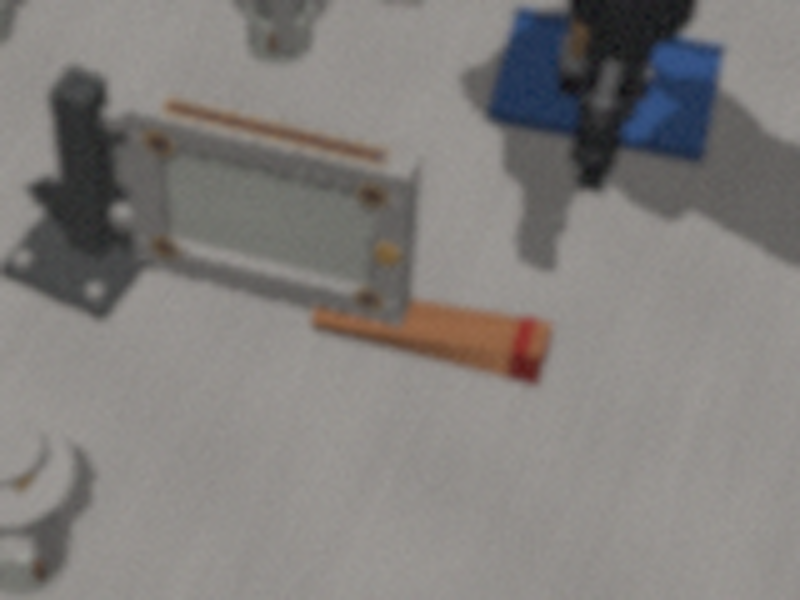

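```bash
python3 -m creep '[[[-0.005,-0.012,-0.05,0,100],[-0.01,-0.012,-0.1,-0.05,100],[-0.017,-0.012,-0.15,-0.1,100],[-0.017,-0.012,-0.2,-0.132,100],[-0.017,-0.012,-0.24,-0.132,100],[-0.017,-0.012,-0.258,-0.132,100],[-0.017,-0.012,-0.258,-0.132,100],[-0.017,-0.012,-0.258,-0.132,100],[-0.017,-0.012,-0.258,-0.132,100]]]'
python3 - <<'E'
from h import *
p=viewer.camera_params("wrist")
im=viewer.grab_frame("wrist"); save(im,"w18.png",None,1.5); np.save("w18.npy",p["world_from_camera"])
for t,z in(("block",5),("block_face",5),("tray",0)):
  for x in viewer.spot_point(t,"wrist")[:2]: print(t,x["location"],x["conf"],at_z(x["location"],"wrist",z,p)[:2])
print(telemetry.get_state()["qpos"],telemetry.get_state()["tool_pos"])
E
```

```text
time: 23.55
tool_pos: [436.2, -296.7, 212.7]
orientation: [[0.978, -0.001, -0.209], [0.209, 0.001, 0.978], [-0.0, -1.0, 0.001]]
wrist_force: [-0.6, -0.0, -0.7]
finger_gap: 1.001
block [226.3, 198.5] 0.56 [ 493.37419272 -325.48041197]
block_face [184.4, 296.4] 0.67 [ 668.53775735 -363.50419844]
tray [231.4, 199.0] 0.96 [ 494.34813975 -318.77793249]
tray [93.8, 137.2] 0.95 [ 446.60235868 -529.19824457]
[-8.27388627e-01  3.16108007e-02  1.71975686e+00  9.79807130e-05
  1.39000061e+00 -2.60828392e+00] [ 436.39524384 -297.46989438  213.45846428]
```

View pics/w18.png

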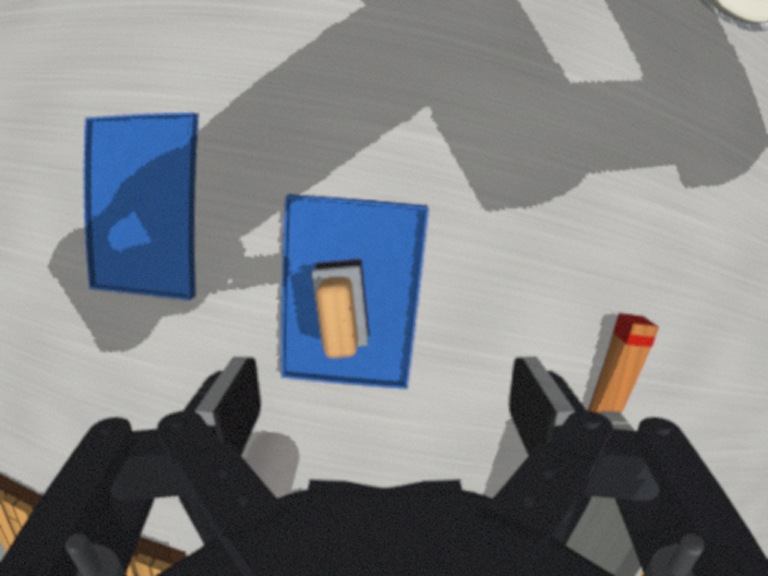

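```bash
python3 - <<'E'
from h import *
np.set_printoptions(precision=1,suppress=True)
p={'K':viewer.camera_params('wrist')['K'],'world_from_camera':np.load('w18.npy')}
f=lambda q,z:at_z(np.array(q)/1.5,'wrist',z,p)
C=[f(q,67) for q in((318,281),(349,278),(355,355),(328,357))]
for c in C:print(c)
a=(C[0]+C[1])/2;b=(C[2]+C[3])/2;print("mid",(a+b)/2,np.linalg.norm(a-b),np.linalg.norm(C[0]-C[1]),np.degrees(np.arctan2((b-a)[1],(b-a)[0])))
P=[f(q,33) for q in((313,267),(361,261),(368,344))]
for c in P:print("plate",c)
print(np.degrees(np.arctan2(*(P[2]-P[1])[1::-1])),np.linalg.norm(P[2]-P[1]),np.linalg.norm(P[1]-P[0]))
T=[f(q,14) for q in((288,195),(428,206),(407,387),(283,377))]
print("tray",np.mean(T,0),T)
E
```

```text
[ 462.7 -341.2   67. ]
[ 455.7 -319.3   67. ]
[ 515.5 -303.5   67. ]
[ 521.8 -323.7   67. ]
mid [ 488.9 -321.9   67. ] 61.72739639394655 22.996997341188482 15.640650377521613
plate [ 462.6 -350.3   33. ]
plate [ 449.8 -313.2   33. ]
plate [ 519.4 -293.6   33. ]
15.783011296278467 72.295143674873 39.191158433991006
tray [ 488.  -316.2   14. ] [array([ 411.5, -383.8,   14. ]), array([ 397.4, -268.7,   14. ]), array([ 563.8, -248.3,   14. ]), array([ 579.1, -364.1,   14. ])]
```

```bash
python3 -c "
from h import *
goto(490,-322,36,15.7)"
```

```text
from [ 436.4 -297.5  213.5] yaw 12.04 row [ 0.0473  0.1775 -0.0351] spin -0.0639
```

```bash
python3 -m creep '[[[0.02,0.02,-0.02,-0.03,100],[0.047,0.05,-0.035,-0.064,100],[0.047,0.09,-0.035,-0.064,100],[0.047,0.13,-0.035,-0.064,100],[0.047,0.155,-0.035,-0.064,100],[0.047,0.17,-0.035,-0.064,100],[0.047,0.177,-0.035,-0.064,100],[0.047,0.177,-0.035,-0.064,100]]]'
python3 -c "
from h import *
save(viewer.grab_frame('wrist'),'w19.png',None,1.5)
goto(490,-322,36,15.7)"
```

```text
time: 24.55
tool_pos: [489.5, -322.9, 36.4]
orientation: [[0.963, 0.0, -0.27], [0.27, 0.0, 0.963], [0.0, -1.0, 0.0]]
wrist_force: [-0.4, -0.3, -0.8]
finger_gap: 0.995
from [ 490.1 -323.5   37.5] yaw 15.63 row [0.0003 0.0014 0.0015] spin -0.0012
```

View pics/w19.png

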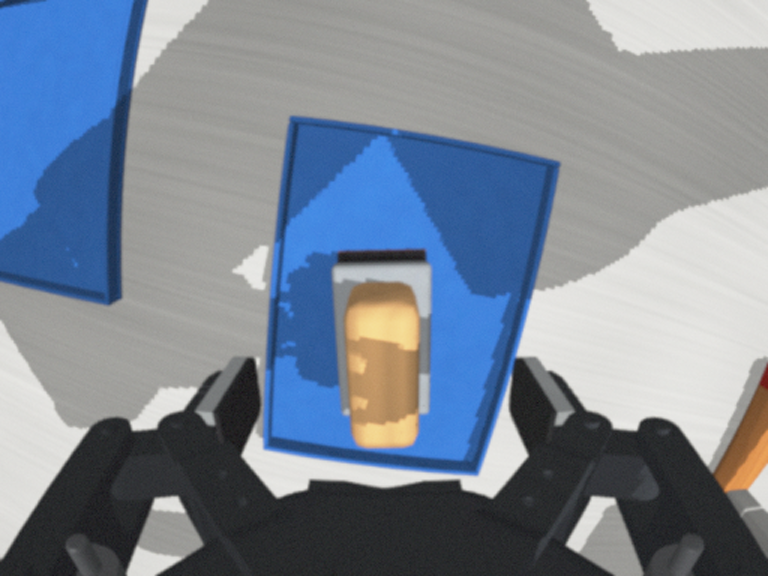

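```bash
python3 -m creep '[[[0,0.001,0.001,0,70],[0,0.001,0.001,0,50],[0,0.001,0.001,0,35],[0,0.001,0.001,0,20],[0,0.001,0.001,0,15],[0,0.001,0.001,0,15]]]' 30
python3 -c "
from h import *
save(viewer.grab_frame('wrist'),'w20.png',None,1.5)
s=telemetry.get_state();print(s['tool_pos'],s['wrist_force'],s['finger_gap'])"
```

```text
time: 25.2
tool_pos: [489.3, -322.3, 35.6]
orientation: [[0.963, 0.001, -0.269], [0.269, -0.001, 0.963], [0.0, -1.0, -0.001]]
wrist_force: [0.6, -1.1, 1.5]
finger_gap: 0.288
[ 489.34294923 -322.31301387   35.60712038] [ 0.61157479 -0.77771892  1.29408956] 0.2863594018042157
```

View pics/w20.png

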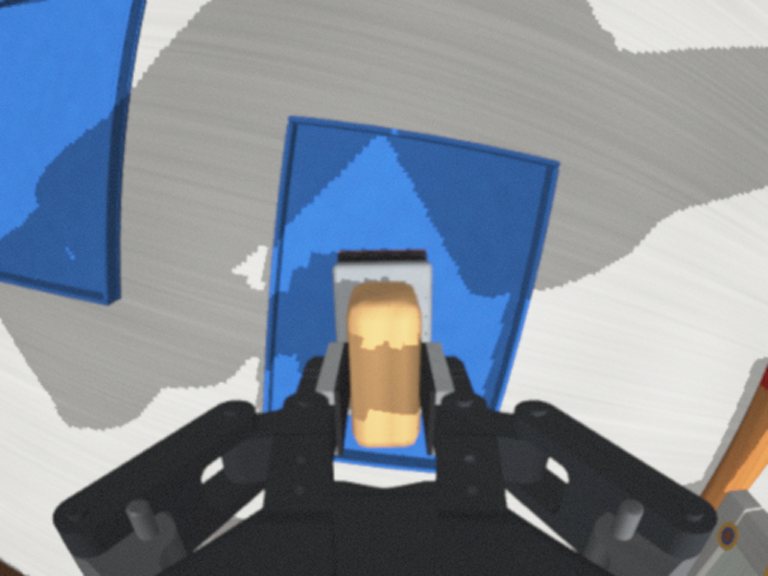

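```bash
python3 -m creep '[[[0,0,0,0,15],[0,-0.01,0,0,15],[0,-0.03,0,0,15],[0,-0.06,0,0,15],[0,-0.1,0,0,15],[0,-0.14,0,0,15],[0,-0.18,0,0,15],[0,-0.21,0,0,15],[0,-0.23,0,0,15],[0,-0.235,0,0,15],[0,-0.235,0,0,15]]]' 45
python3 -c "
from h import *
save(viewer.grab_frame('wrist'),'w21.png',None,1.5)
s=telemetry.get_state();print(s['tool_pos'],s['wrist_force'],s['finger_gap'])
goto(725,-16.9,270,4.4)"
```

```text
time: 26.35
tool_pos: [489.1, -321.8, 270.5]
orientation: [[0.963, 0.0, -0.269], [0.269, -0.0, 0.963], [0.0, -1.0, -0.0]]
wrist_force: [-0.8, 0.2, -2.1]
finger_gap: 0.281
[ 488.65780046 -321.41366813  269.05101141] [-1.09474095 -0.01492662 -2.48030173] 0.27811826608377554
from [ 488.7 -321.4  269.1] yaw 15.63 row [ 0.3096 -0.0008  0.2296] spin 0.196
```

View pics/w21.png

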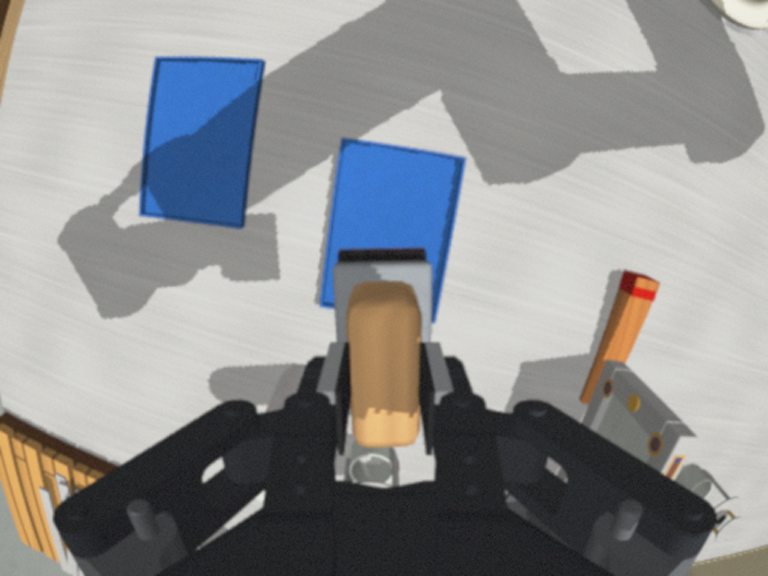

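```bash
python3 -m creep '[[[0.012,0,0.009,0,15],[0.036,0,0.027,0.02,15],[0.066,0,0.049,0.05,15],[0.1,0,0.074,0.08,15],[0.135,0,0.1,0.11,15],[0.17,0,0.126,0.14,15],[0.205,0,0.152,0.16,15],[0.24,0,0.178,0.18,15],[0.268,0,0.199,0.196,15],[0.29,0,0.215,0.196,15],[0.303,0,0.225,0.196,15],[0.3096,0,0.2296,0.196,15],[0.3096,0,0.2296,0.196,15],[0.3096,0,0.2296,0.196,15],[0.3096,0,0.2296,0.196,15]]]' 45
python3 - <<'E'
from h import *
goto(725,-16.9,225,4.4)
s=telemetry.get_state();print(s['wrist_force'],s['finger_gap'],s['qpos'])
save(viewer.grab_frame('wrist'),'w22.png',None,1.5)
save(viewer.grab_frame('side'),'s22.png',(170,120,330,240),5)
save(viewer.grab_frame('top'),'t22.png',(180,100,300,220),5)
E
```

```text
time: 27.9
tool_pos: [725.0, -18.4, 270.2]
orientation: [[0.997, -0.001, -0.075], [0.075, -0.0, 0.997], [-0.001, -1.0, -0.0]]
wrist_force: [-0.1, -0.5, -1.9]
finger_gap: 0.281
from [725.  -18.4 270.2] yaw 4.32 row [0.0001 0.0452 0.0015] spin -0.0013
[-0.07198226 -0.50069371 -1.85186418] 0.28099337427008114 [-1.91356744e-01  5.30142336e-01  1.00787784e+00 -2.56616728e-04
  1.60404910e+00 -1.83763193e+00]
```

View pics/w22.png

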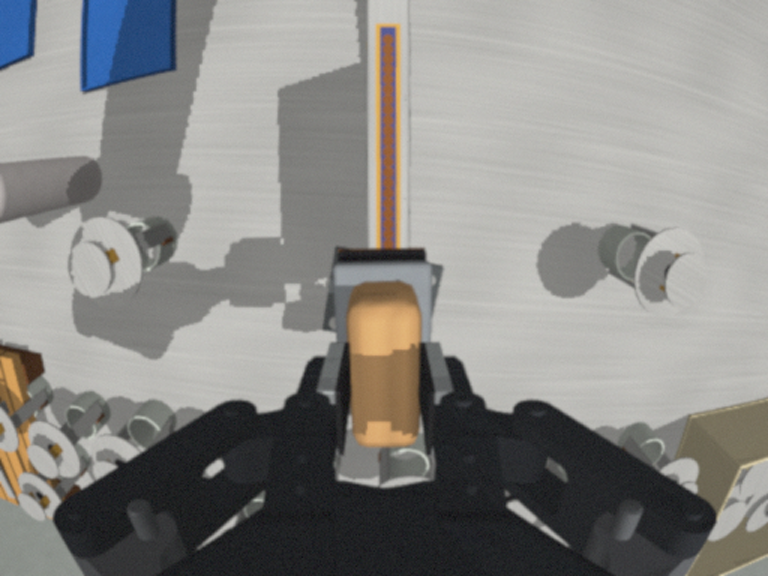

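View pics/s22.png

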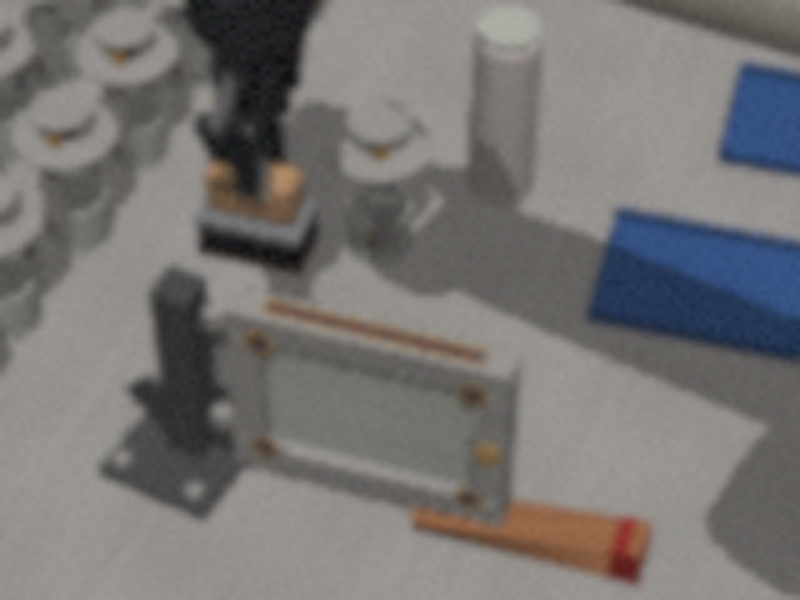

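```bash
python3 - <<'E'
from h import *
p=viewer.camera_params('wrist')
a=at_z((389.5/1.5,26/1.5),'wrist',180,p);b=at_z((388.5/1.5,247/1.5),'wrist',180,p)
print(a,b,np.degrees(np.arctan2((b-a)[1],(b-a)[0])))
u=(b-a)[:2]/np.linalg.norm(b-a);print("start",a[:2]+150*u, "line y at x=725",a[1]+u[1]/u[0]*(725-a[0]))
E
```

```text
[575.60310208 -27.3274046  180.        ] [705.28408784 -18.10124682 180.        ] 4.069453261745387
start [725.22491599 -16.68255598] line y at x=725 -16.698557637557172
```

```bash
python3 -m creep '[[[0,0.015,0.0015,0,15],[0,0.032,0.0015,0,15],[0,0.044,0.0015,0,15],[0,0.05,0.0015,0,15],[0,0.053,0.0015,0,15],[0,0.053,0.0015,0,15],[0,0.053,0.0015,0,15]]]' 45
python3 -c "
from h import *
goto(725.2,-16.7,208.6,4.2)"
python3 -m creep '[[[0,0.002,0,0,15],[0,0.004,0,0,15],[0,0.004,0,0,15]]]' 45
python3 -c "
from h import *
s=telemetry.get_state();print(s['wrist_force'])
goto(725.2,-16.7,208.6,4.2)"
```

```text
time: 28.75
tool_pos: [725.8, -16.1, 218.2]
orientation: [[0.997, 0.002, -0.077], [0.077, -0.0, 0.997], [0.001, -1.0, -0.0]]
wrist_force: [1.4, 0.1, -2.0]
finger_gap: 0.287
from [725.8 -16.1 218.2] yaw 4.39 row [-0.0006  0.0096 -0.0006] spin 0.0034
time: 29.05
tool_pos: [725.8, -16.1, 213.8]
orientation: [[0.997, 0.001, -0.077], [0.077, -0.0, 0.997], [0.001, -1.0, -0.0]]
wrist_force: [-0.4, -0.6, -0.4]
finger_gap: 0.286
[-0.40401526 -0.63867305 -0.42260372]
from [725.8 -16.1 213.8] yaw 4.39 row [-0.0006  0.0052 -0.0005] spin 0.0033
```

```bash
python3 -m creep '[[[0,0.0025,0,0,15],[0,0.0045,0,0,15],[0,0.0045,0,0,15],[0,0.0045,0,0,15]]]' 45
python3 -c "
from h import *
s=telemetry.get_state();print(s['wrist_force'],s['finger_gap'])
goto(575.4,-27.6,209,4.2);goto(575.4-3,-27.9,209,4.2)
save(viewer.grab_frame('side'),'s23.png',(170,120,330,240),5)"
```

```text
time: 29.45
tool_pos: [725.9, -16.2, 209.9]
orientation: [[0.997, 0.002, -0.077], [0.077, -0.001, 0.997], [0.002, -1.0, -0.001]]
wrist_force: [1.1, -0.5, 4.0]
finger_gap: 0.281
[ 1.06288879 -0.49689855  3.96540919] 0.2811114011224331
from [725.9 -16.2 209.9] yaw 4.39 row [-0.1509  0.0006  0.0002] spin 0.0034
from [725.9 -16.2 209.9] yaw 4.39 row [-1.539e-01  6.000e-04  1.000e-04] spin 0.0034
```

View pics/s23.png

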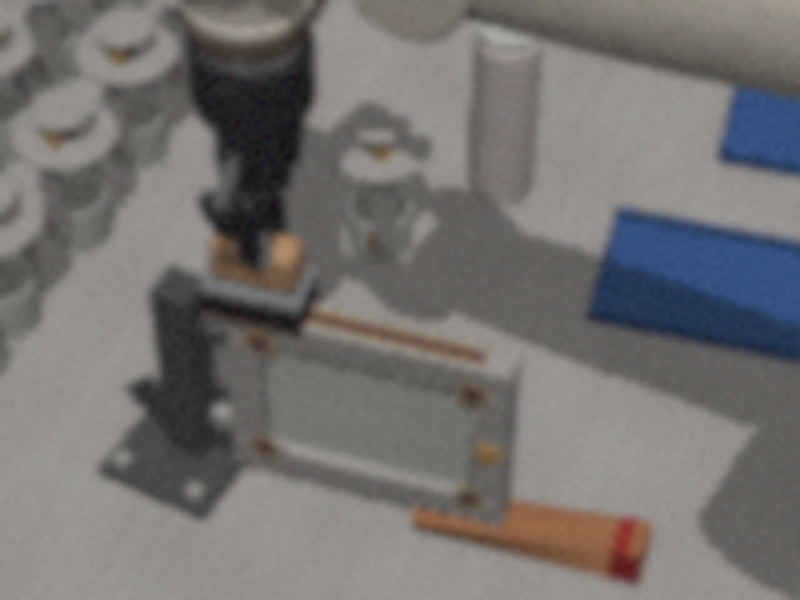

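```bash
python3 -m creep '[[[-0.002,0,0,0,15],[-0.006,0,0,0,15],[-0.012,0,0,0,15],[-0.018,0,0,0,15],[-0.024,0,0,0,15],[-0.03,0,0,0,15]]]' 45
python3 -c "
from h import *
s=telemetry.get_state();print(s['wrist_force'],s['finger_gap'],s['tool_pos'])
goto(572.4,-27.9,209.9,4.2)"
```

```text
time: 30.1
tool_pos: [695.0, -18.3, 209.1]
orientation: [[0.997, 0.001, -0.077], [0.077, -0.0, 0.997], [0.001, -1.0, -0.0]]
wrist_force: [4.7, -0.3, 4.0]
finger_gap: 0.279
[ 4.74698084 -0.31939796  4.01930533] 0.2794879783092487 [695.01622788 -18.26931435 209.09281141]
from [695.  -18.3 209.1] yaw 4.4 row [-0.123  -0.0009 -0.0002] spin 0.0034
```

```bash
python3 -m creep '[[[-0.006,0,0,0,15],[-0.012,0,0,0,15],[-0.018,0,0,0,15],[-0.024,0,0,0,15],[-0.03,0,0,0,15],[-0.036,0,0,0,15],[-0.042,0,0,0,15],[-0.048,0,0,0,15]]]' 45
python3 -c "
from h import *
goto(572.4,-27.9,209.5,4.2)"
python3 -m creep '[[[-0.006,0,0,0,15],[-0.012,0,0,0,15],[-0.018,0,0,0,15],[-0.024,0,0,0,15],[-0.03,0,0,0,15],[-0.036,0,0,0,15]]]' 45
python3 -c "
from h import *
goto(572.4,-27.9,209.5,4.2)"
```

```text
time: 30.9
tool_pos: [647.1, -22.0, 208.8]
orientation: [[0.997, 0.0, -0.077], [0.077, 0.0, 0.997], [0.0, -1.0, 0.0]]
wrist_force: [4.2, 0.1, 5.5]
finger_gap: 0.283
from [647.1 -22.  208.8] yaw 4.39 row [-0.0749 -0.0007 -0.0002] spin 0.0033
time: 31.5
tool_pos: [611.2, -24.8, 208.8]
orientation: [[0.997, 0.0, -0.077], [0.077, 0.0, 0.997], [0.0, -1.0, 0.0]]
wrist_force: [4.4, -0.1, 4.9]
finger_gap: 0.286
from [611.2 -24.8 208.8] yaw 4.39 row [-0.0389 -0.0007 -0.0002] spin 0.0034
```

```bash
python3 -m creep '[[[-0.006,0,0,0,15],[-0.012,-0.0005,0,0,15],[-0.018,-0.0005,0,0,15],[-0.024,-0.0005,0,0,15],[-0.03,-0.0005,0,0,15],[-0.036,-0.0005,0,0,15],[-0.039,-0.0005,0,0,15],[-0.039,-0.0005,0,0,15]]]' 45
python3 -c "
from h import *
s=telemetry.get_state();print(s['wrist_force'],s['tool_pos'])
save(viewer.grab_frame('side'),'s24.png',(170,120,330,240),5)"
```

```text
time: 32.3
tool_pos: [572.2, -27.7, 209.2]
orientation: [[0.997, -0.001, -0.077], [0.077, 0.0, 0.997], [-0.001, -1.0, 0.0]]
wrist_force: [2.6, 0.0, 4.2]
finger_gap: 0.282
[2.58376165 0.02724032 4.152574  ] [572.18733    -27.66806673 209.24747147]
```

View pics/s24.png

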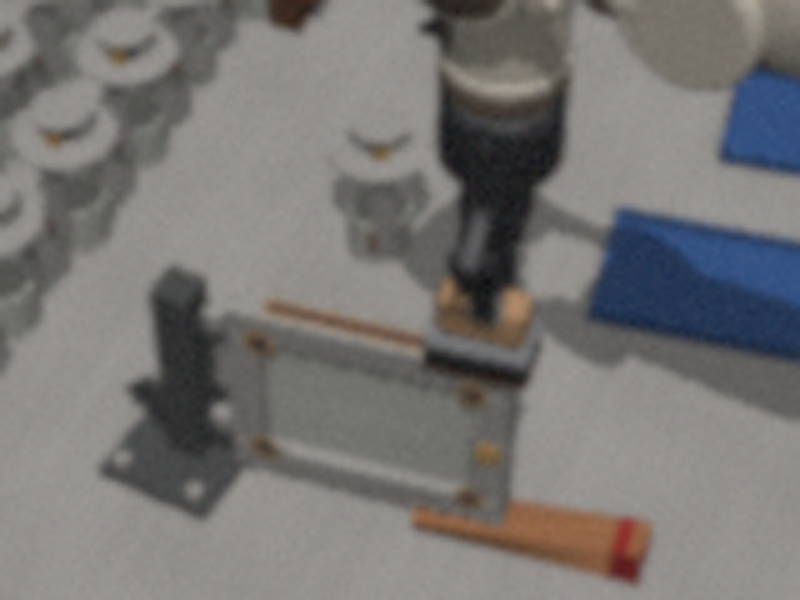

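```bash
python3 -m creep '[[[0,-0.01,0,0,15],[0,-0.03,0,0,15],[0,-0.055,0,0,15],[0,-0.065,0,0,15],[0,-0.065,0,0,15]]]' 45
python3 -c "
from h import *
goto(489.5,-320.5,274,10)"
```

```text
time: 32.85
tool_pos: [572.8, -27.7, 274.9]
orientation: [[0.997, -0.0, -0.077], [0.077, -0.0, 0.997], [-0.0, -1.0, -0.0]]
wrist_force: [0.0, -0.1, -2.5]
finger_gap: 0.281
from [572.8 -27.7 274.9] yaw 4.4 row [-0.1055  0.001  -0.2855] spin -0.0977
```

```bash
python3 -m creep '[[[-0.004,0,-0.011,0,15],[-0.012,0,-0.033,-0.01,15],[-0.023,0,-0.063,-0.02,15],[-0.035,0,-0.095,-0.035,15],[-0.047,0,-0.127,-0.05,15],[-0.059,0,-0.159,-0.065,15],[-0.071,0,-0.191,-0.08,15],[-0.083,0,-0.224,-0.09,15],[-0.093,0,-0.252,-0.098,15],[-0.101,0,-0.274,-0.098,15],[-0.1055,0,-0.2855,-0.098,15],[-0.1055,0,-0.2855,-0.098,15],[-0.1055,0,-0.2855,-0.098,15]]]' 45
python3 -c "
from h import *
goto(489.5,-320.5,36,10)
save(viewer.grab_frame('wrist'),'w25.png',None,1.5)"
```

```text
time: 34.15
tool_pos: [489.2, -319.6, 273.5]
orientation: [[0.985, -0.001, -0.174], [0.174, 0.002, 0.985], [-0.001, -1.0, 0.002]]
wrist_force: [0.5, 0.7, -1.6]
finger_gap: 0.281
from [ 489.2 -319.6  273.5] yaw 10.01 row [ 2.000e-04  2.375e-01 -1.400e-03] spin 0.0002
```

View pics/w25.png

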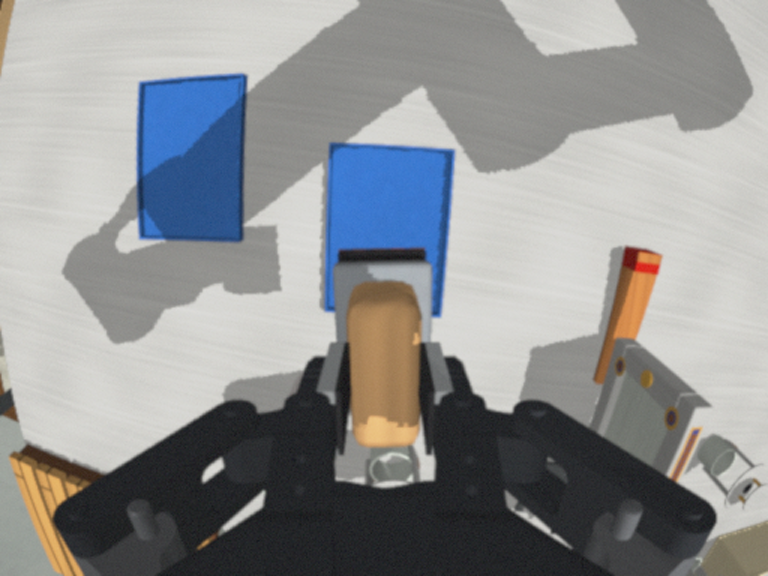

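```bash
python3 -m creep '[[[0,0.03,-0.001,0,15],[0,0.07,-0.001,0,15],[0,0.11,-0.001,0,15],[0,0.15,-0.001,0,15],[0,0.185,-0.001,0,15],[0,0.21,-0.001,0,15],[0,0.225,-0.001,0,15],[0,0.232,-0.001,0,15],[0,0.236,-0.001,0,15],[0,0.2375,-0.001,0,15],[0,0.2375,-0.001,0,15]]]' 45
python3 -c "
from h import *
s=telemetry.get_state();print(s['wrist_force'],s['tool_pos'])
save(viewer.grab_frame('wrist'),'w26.png',None,1.5)"
```

```text
time: 35.3
tool_pos: [490.5, -322.0, 38.1]
orientation: [[0.985, 0.002, -0.174], [0.174, -0.001, 0.985], [0.001, -1.0, -0.002]]
wrist_force: [0.4, 1.6, -1.8]
finger_gap: 0.281
[ 0.36767825  1.61775789 -1.77894842] [ 490.45416213 -321.98570988   38.09857492]
```

View pics/w26.png

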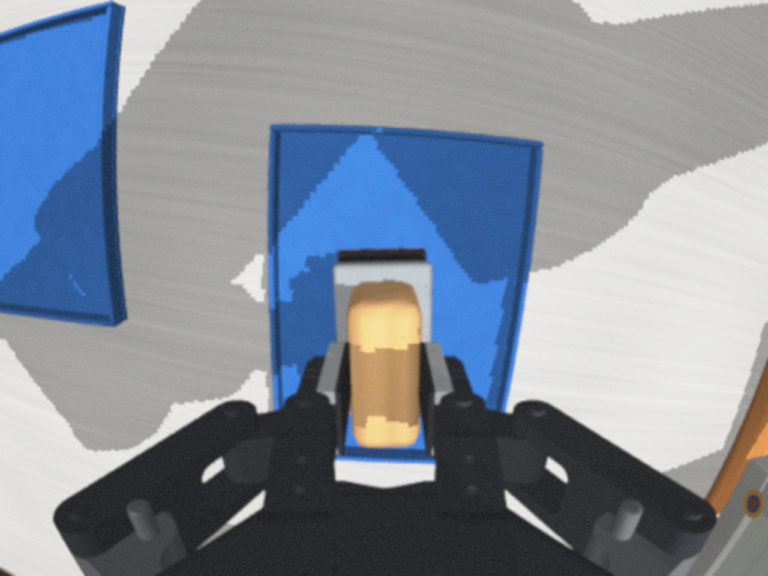

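Inside the tray, foam face just above or on the floor. Go down 2 mm more and release.

```bash
python3 -m creep '[[[0,0.001,0,0,15],[0,0.002,0,0,15],[0,0.002,0,0,15],[0,0.002,0,0,15]]]' 45
python3 -m creep '[[[0,0,0,0,30],[0,0,0,0,45],[0,0,0,0,70],[0,0,0,0,100],[0,0,0,0,100],[0,-0.005,0,0,100],[0,-0.03,0,0,100],[0,-0.07,0,0,100],[0,-0.12,0,0,100],[0,-0.17,0,0,100],[0,-0.2,0,0,100],[0,-0.2,0,0,100],[0,-0.2,0,0,100]]]' 45
python3 -c "
from h import *
s=telemetry.get_state();print(s['time'],s['wrist_force'],s['tool_pos'])
save(viewer.grab_frame('wrist'),'w27.png',None,1.5)
save(viewer.grab_frame('side'),'s27.png',(170,100,370,250),4)
save(viewer.grab_frame('top'),'t27.png',(90,110,410,280),2.4)"
```

```text
time: 35.75
tool_pos: [490.3, -322.1, 35.5]
orientation: [[0.985, 0.002, -0.174], [0.174, -0.001, 0.985], [0.001, -1.0, -0.002]]
wrist_force: [1.6, -0.3, 1.2]
finger_gap: 0.279
time: 37.05
tool_pos: [489.8, -321.6, 235.5]
orientation: [[0.985, 0.001, -0.174], [0.174, -0.001, 0.985], [0.001, -1.0, -0.001]]
wrist_force: [-0.5, 0.5, -1.5]
finger_gap: 1.007
37.05 [-0.4591607   0.52214968 -1.47730658] [ 489.82098922 -321.61968313  235.51113088]
```

View pics/w27.png

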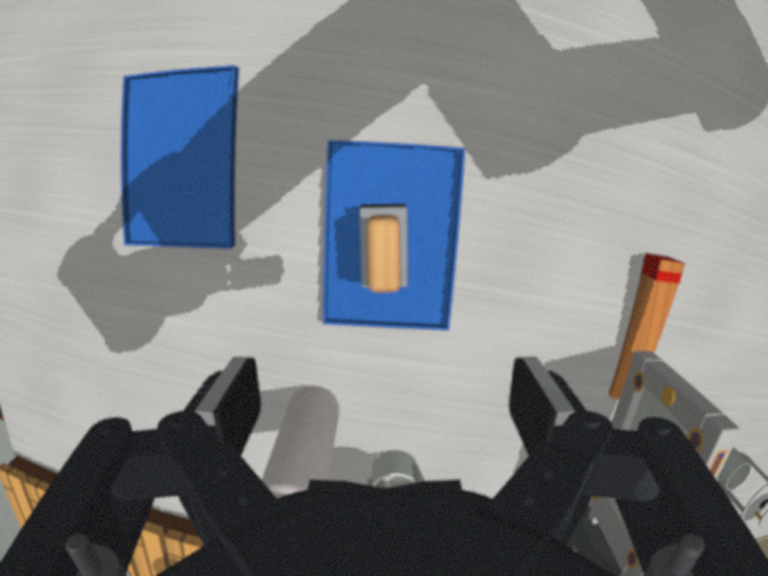

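View pics/s27.png

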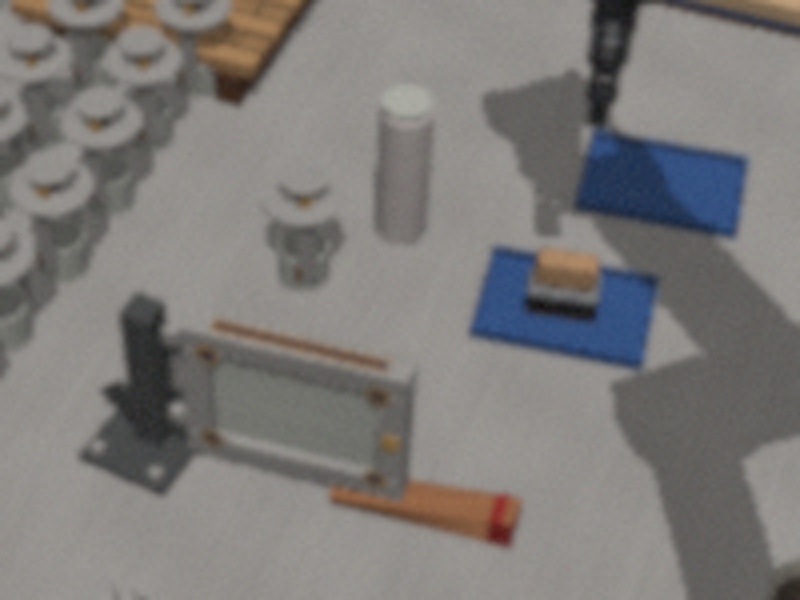

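View pics/t27.png

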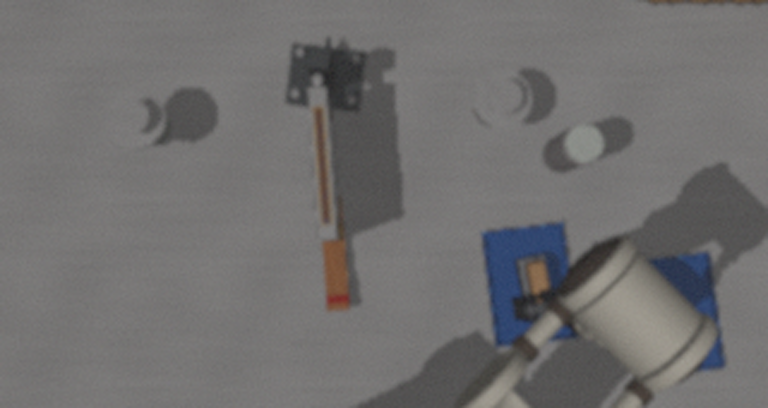

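```bash
python3 -c "
from h import *
print(ctrl.sign_off())"
```

```text
the job is handed in; nothing more can be done
None
```

The job is handed in at about 37 s of the 70 s allowed. The wedge is jammed under the door, the seam was rubbed in one stroke, and the block is back in its tray.

- **Wedge:** It was set in line with the door and pushed tip first under the free end until it jammed, then let go. A further push at its thick end rose to about 28 N and moved it only about 0.3 mm. The last pictures show it still in line under the door, and the door where it hung at the start.
- **Rub:** It was one stroke without lifting, from about 39 mm to 193 mm along the door. The wrist read 4.0 to 5.5 N upward at each check. Adding the block's roughly 2 N weight gives about 6 to 7.5 N on the foam, so it was a little past half squeezed mid-stroke and never near flat. The picture shows no change in the seam's colour, so I judged the stroke by force and position only.
- **Block and bystanders:** The block sits foam down inside the tray nearest the base. I saw no change in the brackets or the spray can.

**What went wrong on the way:**
- The first two grasps of the wedge failed. The fingers closed without catching it, and the pads only held about 3 mm lower.
- The first push at the thick end had no effect for the same reason, so I repeated it lower.
- While I pushed and gripped the wedge, an upward force of up to 31 N showed at the wrist. It was gone when the fingers opened.

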